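# Load a humidity chamber, hook its cover on and lock it

## Task

Put every specimen jar (clear green glass, white cap) from the bench upright into the white humidity chamber, first swinging its retaining arm out of the way if it is in the way. Then close the chamber: hold the blue cover panel tilted, hook its yellow-striped edge under the chamber's yellow lip, and lower the other edge gently until the panel lies flat in its recess, without letting it fall. Last, swing the retaining arm by its red knob over the panel until it snaps home, and leave the other bench things where they are.

Things in the scene. Friction and masses are not known exactly. Their poses are not given: they have to be found in the camera images.
- chamber: White open-topped humidity chamber fixed to the bench, 200 (x) x 230 (y) x 88 mm high; origin at the centre of its underside, z up; all chamber coordinates below are in its frame, mm. Its +y side carries the yellow lip; -y is the free side.
- chamber_floor (a point): Middle of the cavity floor (0, 0, 10). Cavity walls at x -80 and 80, y -95 and 95; it is open above except under the lip (from y 89). Six blue spots at x -50, 0, 50 and y -38, 38 suggest places for jars; any place inside will do.
- chamber_ledge (a point): Centre of the recess for the panel, at ledge height (0, 0, 70). The ledge runs round the cavity at z 70; the recess x -92..92, y -107..107 is bounded by rims up to z 78 (on the +y side up to the lip). It is 6 mm longer than the panel and 4 mm wider on each side.
- chamber_lip (a point): Middle of the lip's lower inner edge (0, 89, 82). The lip reaches along the whole +y side from y 89 outwards, underside z 82, top z 88: between it and the ledge is a slot 12 mm high and 18 mm deep (y 89 to 107). The panel is too long to drop in flat past it.
- hold_arm (a joint): Steel retaining arm on a vertical pivot, 0 to 1.9 rad, growing clockwise from above. 0: clear of the opening (0.3: points to chamber -y). 1.9: its stop, points to chamber -x, lying over the panel's free side. 0.2 N at the knob moves it; from 1.2 to 1.6 a sprung detent resists (up to 2 N) and pushes back, past 1.7 it pulls the arm to the stop and holds it there. Starts at 0.75 to 1.15. A panel not flat blocks it.
- bar_pivot (a point): Point on the arm's pivot axis (112, -85, 86). From here the arm is 150 mm long, 20 wide, 10 thick, underside 81 and top 91 mm above the bench; that is 5 mm above a panel lying flat in the recess.
- bar_knob (a point): Centre of the red upright round knob on the arm, 125 mm from the pivot axis; 20 mm diameter, 34 mm high, standing on the arm from z 91 to 125 mm; this point is 108 mm above the bench.
- panel: Blue cover panel, 176 (x) x 208 (y) x 6 mm, 0.28 kg, lying flat on the bench, z up; origin at the centre of its underside. Its +y edge, marked by a yellow stripe, is the hook edge that goes under the lip (panel and chamber axes are then parallel). A black block handle, 60 (x) x 14 (y) x 30 mm high, stands at the middle of its top, z 6 to 36 mm.
- panel_handle (a point): Middle of the handle's top (panel x 0, y 0, z 36 mm).
- panel_hook (a point): Middle of the lower hook edge (panel x 0, y 104, z 0 mm).
- panel_free (a point): Middle of the lower free edge, opposite the hook edge (panel x 0, y -104, z 0 mm).
- jar1: Specimen jar, clear green glass with white cap: upright cylinder 38 mm diameter, 45 mm high, about 0.08 kg; origin at the centre of its underside. May be absent.
- jar2: Specimen jar, clear green glass with white cap: upright cylinder 38 mm diameter, 45 mm high, about 0.08 kg; origin at the centre of its underside. May be absent.
- jar3: Specimen jar, clear green glass with white cap: upright cylinder 38 mm diameter, 45 mm high, about 0.08 kg; origin at the centre of its underside. May be absent.
- jar4: Specimen jar, clear green glass with white cap: upright cylinder 38 mm diameter, 45 mm high, about 0.08 kg; origin at the centre of its underside. May be absent.
- jar5: Specimen jar, clear green glass with white cap: upright cylinder 38 mm diameter, 45 mm high, about 0.08 kg; origin at the centre of its underside. May be absent.
- beaker: Clear beaker, 68 mm wide, 85 mm high; bystander; origin under its centre.
- reagent: Amber bottle, 60 mm wide, 130 mm high; bystander; origin under its centre.
- dishes: Stack of culture dishes, 91 mm wide, 39 mm high; bystander; origin under its centre.
- slidebox: Red box of slides, 77 x 102 x 34 mm; bystander; origin under its centre.
- brush: Lens brush, 160 mm long, lying flat; bystander.
- dropper: Blue dropper bottle, 30 mm wide, 60 mm high; bystander; origin under its centre.
Not all that is in view belongs to the job. What is shaped like the jar3 but pink is not meant.

How it is judged (in metres and radians):
On the way, in this order (a step that is already met when the one before it is completed fails the run):
1. every jar stands upright inside the chamber (x of jar1 in the frame of chamber between -0.08 and 0.08 m and y of jar1 in the frame of chamber between -0.095 and 0.095 m and z of jar1 in the frame of chamber between 0.004 and 0.02 m and angle between each of jar1, jar2, jar3, jar4, jar5's own z axis and vertical below 0.2 rad and x of jar2 in the frame of chamber between -0.08 and 0.08 m and y of jar2 in the frame of chamber between -0.095 and 0.095 m and z of jar2 in the frame of chamber between 0.004 and 0.02 m and x of jar3 in the frame of chamber between -0.08 and 0.08 m and y of jar3 in the frame of chamber between -0.095 and 0.095 m and z of jar3 in the frame of chamber between 0.004 and 0.02 m and x of jar4 in the frame of chamber between -0.08 and 0.08 m and y of jar4 in the frame of chamber between -0.095 and 0.095 m and z of jar4 in the frame of chamber between 0.004 and 0.02 m and x of jar5 in the frame of chamber between -0.08 and 0.08 m and y of jar5 in the frame of chamber between -0.095 and 0.095 m and z of jar5 in the frame of chamber between 0.004 and 0.02 m), for 0.2 s.
2. the panel's hook edge is under the lip (at least 4 mm) while the panel is still tilted by more than 0.08 rad (y of panel_hook in the frame of chamber above 0.093 m and z of panel_hook in the frame of chamber between 0.066 and 0.08 m and x of panel in the frame of chamber between -0.01 and 0.01 m and angle between panel's own z axis and vertical above 0.08 rad), for 0.1 s.
3. the panel lies flat in its recess, hooked under the lip, with the arm not yet over it (y of panel_hook in the frame of chamber above 0.093 m and z of panel_hook in the frame of chamber between 0.066 and 0.08 m and x of panel in the frame of chamber between -0.01 and 0.01 m and angle between panel's own z axis and vertical below 0.03 rad and z of panel_free in the frame of chamber between 0.066 and 0.0745 m and z of panel_hook in the frame of chamber below 0.0745 m and value of joint hold_arm below 1.75 rad), for 0.2 s.
4. the retaining arm is home in its detent (value of joint hold_arm above 1.82 rad), for 0.2 s.
At the end, for the whole second after the job is handed in: Every jar present stands upright (within 0.2 rad) inside the chamber; the panel lies flat (within 0.03 rad) on the ledge, both edges down within 4.5 mm, its hook edge at least 4 mm under the lip; the retaining arm stands past 1.82 rad over it; all at rest (all of step 1 and y of panel_hook in the frame of chamber above 0.093 m and z of panel_hook in the frame of chamber between 0.066 and 0.08 m and x of panel in the frame of chamber between -0.01 and 0.01 m and angle between panel's own z axis and vertical below 0.03 rad and z of panel_free in the frame of chamber between 0.066 and 0.0745 m and z of panel_hook in the frame of chamber below 0.0745 m and value of joint hold_arm above 1.82 rad and linear speed of panel below 0.02 m/s); the robot touches nothing.
It fails at once if a bystander is pushed more than 5 cm or tipped over (distance of any of beaker, reagent, dishes, slidebox, brush, dropper from where it was at the start of the episode above 0.05 m or angle between any of beaker, reagent, dishes, slidebox, dropper's own z axis and vertical above 0.6 rad).
It fails at once if the panel is let fall onto the chamber (it drops faster than 3 rad/s while its hook edge is at the lip) (distance between panel_hook and chamber_lip below 0.05 m and angular speed of panel above 3 rad/s).
Of jar1, jar2, jar3, jar4, jar5 only 3 to 5 are there at a start; the rules pass over those that are not, and their reading is None.
At some moment in a run one of jar1, jar2, jar3, jar4, jar5 may be knocked a few centimetres aside while the robot is not near it.
It also fails if it takes over 210 s, if anything falls off the work surface, if the arm or the gripper's body presses on something with over 40 N, if the wrist force passes 120 N, or if a joint passes its speed limit or range.

## Robot

A 6-joint arm with a two-finger parallel gripper is mounted at the origin on the work surface. World frame = base frame: x ahead of the robot, y to its left, z up, the work surface at z = 0. Lengths are in m, angles in degrees, forces in N, time in s.
With the tool pointing down it reaches from about 0.35 to 0.875 m from the base axis. Payload 4.2 kg.
Tool frame: the origin (TCP) lies between the finger pads; the fingertips stand 14 mm ahead of it and the grasp point (between the pads) lies 5 mm behind it (r.tcp_to_tips is the distance from the TCP to the fingertips, in m); y points along the fingers, x is the direction in which the jaws open and shut, and the axes are right-handed (so a half turn about y gives the same grasp; the last joint's range is limited). The gripper opens to 87 mm and grips with 3 to 60 N. Pads are 19 mm wide; open, the fingers measure 117 mm over their backs; the gripper's body (75 mm by 190 mm) begins 51 mm behind the grasp point.
Start: joints at [90.333, 22.042, 0.453, 0, -68.411, -14.817], TCP at [0.156, 0.605, 0.237] pointing down, gripper open.
Joint ranges: [-179.83, 179.83], [-69.29, 118.12], [-61.27, 80.66], [-181.25, 117.63], [-171.15, -9.14], [-177.46, 177.46]. Speed limits (degrees/s): [159.86, 159.86, 180, 180, 180, 180].

## Interface

Orientations are given as a 3x3 rotation matrix whose columns are the frame's x, y, z axes.
In Python, from station import sense, optics, ticket, r gives the robot as it stands.
- The arm moves only by the tool carry_out, never from a script. Its argument "steps" is a list that holds one entry, the list of rows, each a list of 6 numbers: the shift along the world's x, y, z in cm, then the turn, a rotation vector about the world's x, y, z in rad. A call has 1 to 20 rows; each row is the pose to reach, as a shift and turn from the pose commanded when the call began; what a row does not reach only later rows make up. A row lasts 1/8 s, in which the tool goes at most 62.5 mm and 10.7 degrees, less where a joint would pass 70% of its speed; a pose out of reach is approached as far as the arm can. A call with a gripper value outside its range is refused whole. "fingers" is the closure in counts, from 0 (fully open) to 255 (shut), set as the call begins (left out, the last holds). The fingers move at their own pace and stop on an object; the grip force is fixed at half the most. Time passes only in rows, so rows that repeat a pose let the fingers close. It gives the time, the measured TCP pose, the force and the opening at its end, in the units of the state.
- sense(): the state, without advancing time (a new reading comes with each control period).
- optics.capture(name): name is "side" or "top"; returns a dict with "image" (420x560x3 uint8, red, green, blue), "fov_y" (degrees; the focal length in pixels is half the picture's height over the tangent of half this angle, whatever the lens; pixels are square), "cx", "cy" (the principal point, pixels), "k1" (the pictures are not rectified: a ray, as slopes to the right and down, at radius r is drawn at 1 + k1 r^2 times it, then the intrinsics apply), "rvec" (rotation vector, rad) and "tvec" (3), from world to camera coordinates, as OpenCV has them. Camera axes: x right, y down, z forward; pixel columns grow to the right and rows downward; lengths in m; the calibration is good to about 2 mm. A picture is of the moment at which its call begins. There is no depth.
- ticket.finish_job(): hands the job in, once; it reports no verdict.
The state is a dict: "time_s": time; "joints": joint angles; "joint_velocities": joint speeds; "effort": joint torques, N m; "tcp_pos": TCP position; "ee_rot": TCP orientation; "wrist_force": force on the tool from outside, world axes, zero at the start; "moment": the same for the moment, N m; "gripper_width": opening from 0.0 (shut) to 1.0 (fully open).
Only numpy, scipy, OpenCV 4.12 (cv2) and the standard library are available. Lean on these libraries where they do the work, as an engineer would, in place of code of your own. Each camera call takes 0.05 s, during which the arm holds its last target.

## Working session

There is one attempt and no reset: what is moved stays moved. The work goes in short steps, Python scripts to look and compute and a tool call to move; the robot and the scene stay as the last step left them, time stands still between calls to the robot, and variables do not carry over. Pictures are saved under pics/ and viewed, and the job is handed in when it is done.

Besides the shell and the picture viewer there is one more tool, called after "Call:" as a command line: name --argument value ..., lists and objects as JSON in quotes. carry_out: Moves the arm, as the interface text tells. Its arguments: {"type":"object","properties":{"steps":{"type":"array","items":{"type":"array","items":{"type":"array","items":{"type":"number"}}}},"fingers":{"type":"number"}},"required":["steps"]}

```bash
ls; mkdir -p pics
cat > h.py <<'E'
import numpy as np,cv2
from station import sense,optics,ticket,r
def cap(name,fn=None):
    c=optics.capture(name)
    if fn: cv2.imwrite('pics/'+fn,c['image'][:,:,::-1])
    return c
def K(c):
    h,w=c['image'].shape[:2]; f=h/2/np.tan(np.radians(c['fov_y'])/2)
    return f
def ray(c,u,v):
    f=K(c); x=(u-c['cx'])/f; y=(v-c['cy'])/f
    rd=np.hypot(x,y); q=rd
    for _ in range(50): q=rd/(1+c['k1']*q*q)
    s=q/rd if rd>0 else 1
    R=cv2.Rodrigues(np.array(c['rvec'],float))[0]; t=np.array(c['tvec'],float).ravel()
    return -R.T@t, R.T@np.array([x*s,y*s,1.])
def onz(c,u,v,z):
    o,d=ray(c,u,v); return o+d*(z-o[2])/d[2]
def proj(c,p):
    R=cv2.Rodrigues(np.array(c['rvec'],float))[0]; q=R@np.array(p,float)+np.array(c['tvec'],float).ravel()
    x,y=q[:2]/q[2]; k=1+c['k1']*(x*x+y*y); f=K(c)
    return np.array([c['cx']+f*x*k,c['cy']+f*y*k])
def comps(mask,mn=30):
    n,l,s,ce=cv2.connectedComponentsWithStats(mask.astype(np.uint8))
    return [(ce[i].round(1).tolist(),s[i].tolist()) for i in range(1,n) if s[i][4]>=mn]
E
python3 - <<'E'
from h import *
for n in('top','side'):
    c=cap(n,n+'0.png'); print(n,{k:v for k,v in c.items() if k!='image'}); print(ray(c,280,210))
s=sense();print(s); print(r.tcp_to_tips)
E
```

```text
pics
top {'fov_y': 45.679545069356074, 'cx': 282.5685739573638, 'cy': 208.6209833924537, 'k1': -0.0986167051422599, 'rvec': array([ 2.12680421, -2.19405943,  0.11018717]), 'tvec': array([0.01056898, 0.56811019, 1.627057  ])}
(array([ 0.38541592, -0.01819733,  1.67967222]), array([ 0.10760299,  0.01191698, -0.99413971]))
side {'fov_y': 56.720597127850425, 'cx': 276.7142584079669, 'cy': 212.72505286532098, 'k1': -0.04762140480102263, 'rvec': array([ 1.00739943, -2.54739314,  0.9086974 ]), 'tvec': array([0.38759939, 0.35860569, 0.82852752])}
(array([0.10701642, 0.44302573, 0.87038203]), array([ 0.43679666, -0.46832415, -0.7681156 ]))
{'time_s': 0.1, 'joints': array([ 9.03334985e+01,  2.20857558e+01,  3.88197601e-01, -2.41359540e-02,
       -6.84132114e+01, -1.48145848e+01]), 'joint_velocities': array([ 0.00436383, -0.10591712,  0.117866  ,  0.05569342,  0.01428917,
       -0.03217659]), 'effort': array([ 2.86323002e-04, -3.91687560e+01,  1.87935930e+01,  4.23184633e+00,
        1.34857540e-02, -6.92550384e-05]), 'tcp_pos': array([0.15616868, 0.60464267, 0.23558239]), 'ee_rot': array([[-2.50210447e-01, -3.80446404e-04,  9.68191400e-01],
       [-9.68189472e-01, -1.93550994e-03, -2.50210710e-01],
       [ 1.96913585e-03, -9.99998055e-01,  1.15940606e-04]]), 'wrist_force': array([-0.90131611,  0.17383858,  0.10986216]), 'moment': array([0.00804957, 0.00169758, 0.04400775]), 'gripper_width': 0.9995016916931173}
0.014
```

View pics/top0.png

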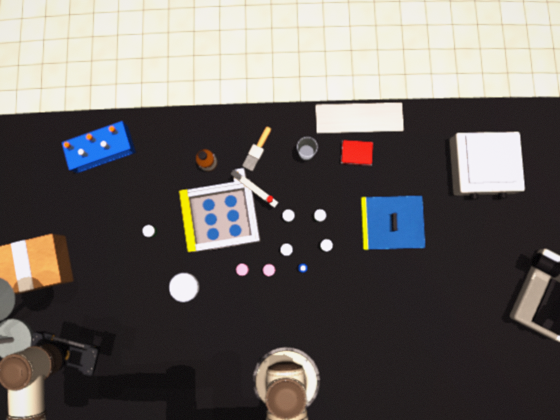

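View pics/side0.png

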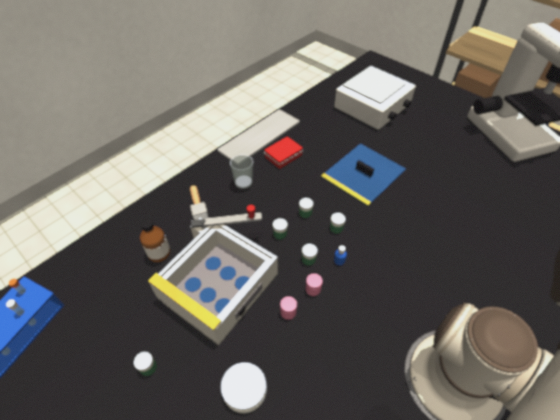

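Run:
```python
from h import *
T=cap('top','top1.png');S=cap('side','side1.png')
for n,c in(('top',T),('side',S)):
    im=c['image'].astype(int);R,G,B=im[...,0],im[...,1],im[...,2]
    print(n,K(c))
    M={'white':(im.min(2)>170)&(np.ptp(im,axis=2)<40),'yellow':(R>150)&(G>140)&(B<90),'blue':(B>110)&(R<60)&(B>G*1.4),'red':(R>140)&(G<60)&(B<60),'pink':(R>150)&(G<150)&(B>110)}
    for k,m in M.items():
        for ce,s in comps(m,8):
            if s[4]<6000 and s[4]>=8 and (k!='white' or s[4]<900): 
                z={'white':.045,'yellow':.05,'blue':.01,'red':.125,'pink':.045}[k]
                print(k,ce,s,onz(c,*ce,z).round(3))
    big=cv2.resize(c['image'],None,fx=4,fy=4,interpolation=cv2.INTER_CUBIC)
    if n=='top': cv2.imwrite('pics/topcrop.png',big[4*140:4*285,4*140:4*340,::-1]); cv2.imwrite('pics/topcrop2.png',big[4*120:4*260,4*290:4*440,::-1])
    else: cv2.imwrite('pics/sidecrop.png',big[4*180:4*330,4*140:4*340,::-1])
```

```text
top 498.60112208182596
white [103.2, 143.5] [101, 141, 5, 6, 20] [0.809 0.598 0.045]
white [255.6, 151.4] [249, 145, 14, 14, 127] [0.762 0.077 0.045]
white [80.7, 151.5] [79, 149, 5, 6, 22] [0.785 0.676 0.045]
white [305.9, 155.0] [300, 152, 13, 6, 43] [ 0.744 -0.091  0.045]
white [273.7, 202.8] [270, 199, 8, 8, 31] [0.587 0.021 0.045]
white [288.0, 214.9] [283, 210, 11, 11, 103] [ 0.545 -0.024  0.045]
white [319.8, 214.8] [315, 210, 11, 11, 101] [ 0.542 -0.129  0.045]
white [148.0, 230.5] [143, 225, 11, 12, 104] [0.508 0.441 0.045]
white [20.6, 259.9] [11, 241, 20, 40, 549] [0.42  0.883 0.045]
white [326.1, 244.9] [321, 240, 11, 11, 104] [ 0.443 -0.146  0.045]
white [286.1, 249.2] [281, 244, 11, 11, 105] [ 0.433 -0.015  0.045]
white [551.3, 255.0] [543, 250, 17, 11, 106] [ 0.382 -0.903  0.045]
white [242.8, 268.9] [240, 265, 6, 9, 38] [0.373 0.129 0.045]
white [268.7, 269.6] [265, 266, 8, 8, 57] [0.368 0.044 0.045]
white [302.5, 267.5] [301, 266, 4, 4, 16] [ 0.372 -0.066  0.045]
white [183.2, 286.9] [170, 273, 28, 29, 629] [0.32  0.325 0.045]
white [539.1, 275.8] [532, 273, 16, 7, 4
[... 8377 characters left out ...]
]
pink [412.9, 349.8] [412, 348, 3, 5, 8] [0.102 0.031 0.045]
pink [420.1, 361.6] [411, 348, 19, 31, 167] [0.077 0.043 0.045]
pink [429.3, 384.0] [427, 380, 6, 9, 9] [0.039 0.07  0.045]
pink [502.1, 384.1] [501, 381, 4, 8, 9] [-0.073 -0.031  0.045]
pink [513.7, 389.6] [510, 384, 13, 10, 30] [-0.096 -0.037  0.045]
pink [521.1, 396.2] [519, 394, 6, 5, 9] [-0.113 -0.034  0.045]
pink [548.3, 407.6] [535, 394, 25, 26, 158] [-0.163 -0.05   0.045]
pink [442.7, 399.5] [438, 396, 11, 8, 12] [0.004 0.078 0.045]
pink [483.5, 404.9] [474, 400, 19, 11, 33] [-0.062  0.033  0.045]
pink [498.8, 406.8] [496, 402, 6, 12, 17] [-0.087  0.015  0.045]
pink [468.0, 409.8] [464, 409, 9, 2, 9] [-0.043  0.062  0.045]
```

View pics/topcrop.png

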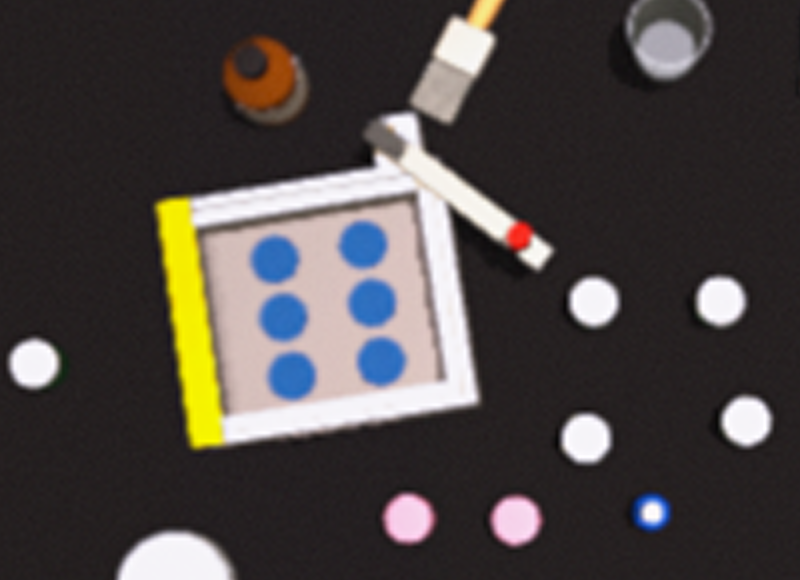

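View pics/topcrop2.png

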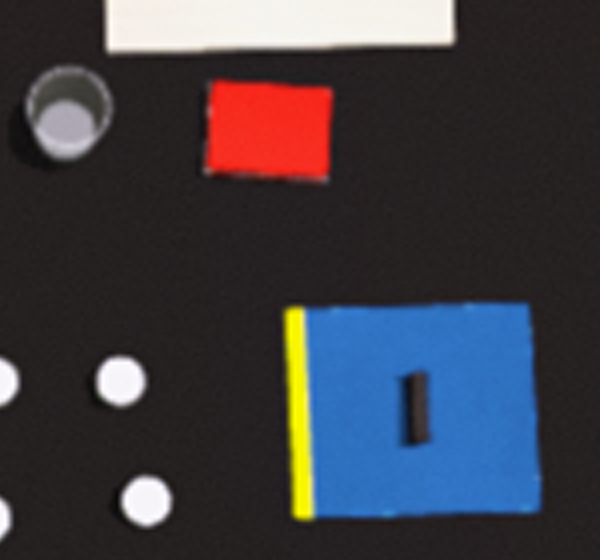

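View pics/sidecrop.png

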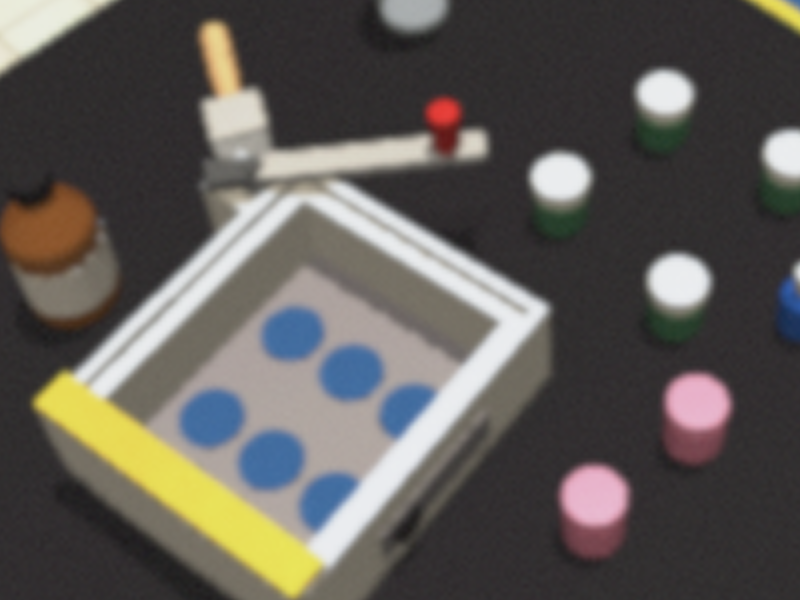

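Candidates in the top view. White caps at (288,215), (320,215), (148,231), (326,245) and (286,249) have green bodies in the side crop, so these are the 5 jars. The pink ones at (242,269) and (268,269) are decoys. The dropper at (303,268) is blue, the dish stack is at (184,287), and the brush ferrule is at (256,151). Both views agree on the jar positions to about 2 mm. The retaining arm stands at about 1.12 rad, so it is in the way. I'll swing it first.

```bash
cat >> h.py <<'E'
C0=np.array([.5482,.1998]); YAW=.131
def ch(x,y):  # chamber mm -> world m
    c,s=np.cos(YAW),np.sin(YAW); return C0+np.array([c*x-s*y,s*x+c*y])/1000
def toch(p):
    c,s=np.cos(YAW),np.sin(YAW); d=(np.array(p)[:2]-C0)*1000; return np.array([c*d[0]+s*d[1],-s*d[0]+c*d[1]])
E
python3 - <<'E'
from h import *
start=np.array([.156,.605,.237])
w=[ch(-30,-172),ch(0,-172),ch(30,-188),ch(60,-200),ch(90,-207),ch(117,-207)]
prev=start[:2]
for p in w: print(p.round(4),((p-w[0])*100).round(2))
print(((w[0]-start[:2])*100).round(2))
T=cap('top')
for (x,y) in [(80,-95),(-80,-95),(-80,89),(80,89)]: print(proj(T,[*ch(x,y),.07]).round(1))
for (x,y) in [(100,-115),(-100,-115),(-100,115),(100,115)]: print(proj(T,[*ch(x,y),.08]).round(1))
E
```

```text
[0.5409 0.0254] [0. 0.]
[0.5707 0.0293] [2.97 0.39]
[0.6025 0.0173] [ 6.16 -0.8 ]
[0.6338 0.0094] [ 9.29 -1.6 ]
[0.6645 0.0063] [12.35 -1.9 ]
[0.6912 0.0099] [15.03 -1.55]
[ 38.49 -57.96]
[244.1 186.7]
[251.7 235. ]
[195.7 244.1]
[188.8 195.8]
[249.  179.2]
[258.5 240. ]
[188.1 251.4]
[179.5 190.7]
```

Call:
carry_out --steps '[[[39.0,-57.9,0,0,0,0.38],[39.0,-57.9,0,0,0,0.38],[39.0,-57.9,0,0,0,0.38],[39.0,-57.9,0,0,0,0.38],[39.0,-57.9,0,0,0,0.38],[39.0,-57.9,0,0,0,0.38],[39.0,-57.9,0,0,0,0.38],[39.0,-57.9,0,0,0,0.38],[39.0,-57.9,0,0,0,0.38],[39.0,-57.9,0,0,0,0.38],[39.0,-57.9,0,0,0,0.38],[39.0,-57.9,0,0,0,0.38],[39.0,-57.9,0,0,0,0.38],[39.0,-57.9,0,0,0,0.38],[39.0,-57.9,0,0,0,0.38],[39.0,-57.9,0,0,0,0.38]]]' --fingers 255

```text
time_s: 2.25
tcp_pos: [0.546, 0.0271, 0.2368]
ee_rot: [[0.129, 0.0, 0.992], [-0.992, 0.0, 0.129], [-0.0, -1.0, 0.0]]
wrist_force: [-0.2, 0.5, 0.3]
gripper_width: 0.004
```

Call:
carry_out --steps '[[[0,0,-6,0,0,0],[0,0,-12.2,0,0,0],[0,0,-12.2,0,0,0],[2.5,0.2,-12.2,0,0,0],[4.0,-0.4,-12.2,0,0,0],[5.7,-1.0,-12.2,0,0,0],[7.2,-1.4,-12.2,0,0,0],[8.8,-1.75,-12.2,0,0,0],[10.3,-1.9,-12.2,0,0,0],[11.9,-2.05,-12.2,0,0,0],[13.2,-1.9,-12.2,0,0,0],[14.5,-1.7,-12.2,0,0,0],[14.5,-1.7,-12.2,0,0,0],[12,-1.7,-12.2,0,0,0],[12,-1.7,-7,0,0,0],[12,-1.7,-2,0,0,0]]]'

```text
time_s: 4.25
tcp_pos: [0.6654, 0.0091, 0.2176]
ee_rot: [[0.127, -0.001, 0.992], [-0.992, -0.001, 0.127], [0.001, -1.0, -0.001]]
wrist_force: [0.9, -0.0, 0.1]
gripper_width: 0.005
```

```bash
cat >> h.py <<'E'
def jars(c):
    im=c['image'].astype(int); m=(im.min(2)>150)&(np.ptp(im,axis=2)<40)
    return [(ce,onz(c,*ce,.045).round(4)) for ce,s in comps(m,60) if s[4]<200 and 8<s[2]<20 and 8<s[3]<20]
E
python3 - <<'E'
from h import *
T=cap('top','t2.png');S=cap('side','s2.png')
for j in jars(T):print('T',j)
for j in jars(S):print('S',j)
big=cv2.resize(T['image'],None,fx=3,fy=3)
cv2.imwrite('pics/t2c.png',big[3*100:3*290,3*130:3*390,::-1])
E
```

```text
T ([319.8, 214.8], array([ 0.5423, -0.1292,  0.045 ]))
T ([288.0, 215.0], array([ 0.545 , -0.0244,  0.045 ]))
T ([148.0, 230.4], array([0.5082, 0.4411, 0.045 ]))
T ([326.2, 244.7], array([ 0.4433, -0.1464,  0.045 ]))
T ([286.1, 249.1], array([ 0.4331, -0.0147,  0.045 ]))
T ([551.2, 254.9], array([ 0.3822, -0.9023,  0.045 ]))
S ([491.9, 120.1], array([ 0.3152, -0.859 ,  0.045 ]))
S ([242.9, 180.7], array([ 0.7332, -0.0679,  0.045 ]))
S ([305.8, 202.9], array([ 0.5411, -0.1285,  0.045 ]))
S ([337.7, 218.1], array([ 0.4422, -0.1461,  0.045 ]))
S ([279.6, 223.9], array([ 0.5441, -0.024 ,  0.045 ]))
S ([309.2, 249.9], array([ 0.4318, -0.0141,  0.045 ]))
```

View pics/t2c.png

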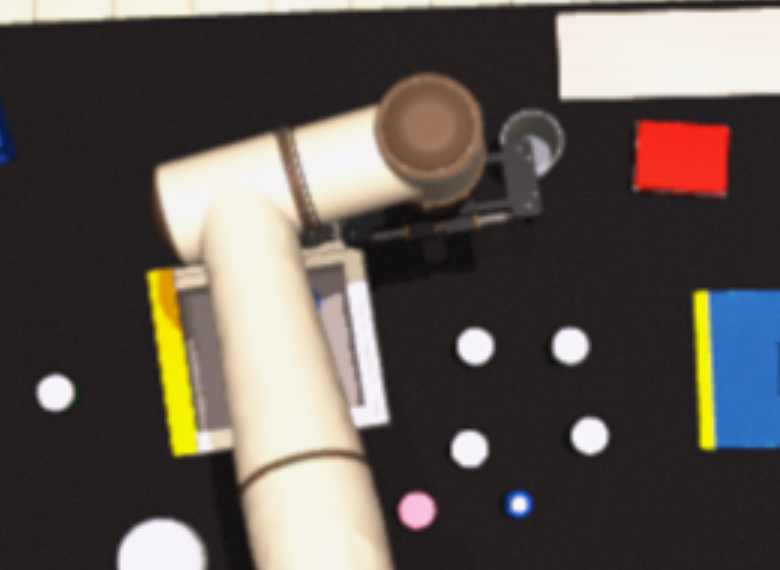

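Call:
carry_out --steps '[[[-6,-1.6,0,0,0,0],[-12.1,-3.3,0,0,0,0],[-12.1,-3.3,-4,0,0,0],[-12.1,-3.3,-9,0,0,0],[-12.1,-3.3,-14,0,0,0],[-12.1,-3.3,-17,0,0,0],[-12.1,-3.3,-18.6,0,0,0],[-12.1,-3.3,-18.6,0,0,0]]]' --fingers 0

```text
time_s: 5.35
tcp_pos: [0.5448, -0.0239, 0.03]
ee_rot: [[0.127, -0.002, 0.992], [-0.992, -0.0, 0.127], [0.0, -1.0, -0.002]]
wrist_force: [-0.2, 0.0, 0.5]
gripper_width: 0.831
```

Call:
carry_out --steps '[[[0,0,0,0,0,0],[0,0,0,0,0,0],[0,0,0,0,0,0],[0,0,0,0,0,0],[0,0,0,0,0,0],[0,0,0,0,0,0],[0,0,4,0,0,0],[0,0,10,0,0,0],[0,0,15,0,0,0]]]' --fingers 255

```text
time_s: 6.48
tcp_pos: [0.5452, -0.0239, 0.1823]
ee_rot: [[0.127, 0.0, 0.992], [-0.992, 0.0, 0.127], [-0.0, -1.0, 0.0]]
wrist_force: [1.1, -0.8, -1.1]
gripper_width: 0.43
```

Run:
```python
from h import *
T=cap('top','t3.png')
for j in jars(T):print('T',j)
big=cv2.resize(T['image'],None,fx=3,fy=3)
cv2.imwrite('pics/t3c.png',big[3*100:3*290,3*130:3*390,::-1])
S=cap('side','s3.png')
```

```text
T ([305.9, 152.1], array([ 0.7543, -0.091 ,  0.045 ]))
T ([148.0, 230.4], array([0.5082, 0.4411, 0.045 ]))
T ([252.8, 236.9], array([0.4764, 0.0933, 0.045 ]))
T ([326.2, 244.7], array([ 0.4433, -0.1464,  0.045 ]))
T ([286.1, 249.1], array([ 0.4331, -0.0147,  0.045 ]))
T ([551.2, 254.9], array([ 0.3822, -0.9023,  0.045 ]))
```

View pics/t3c.png

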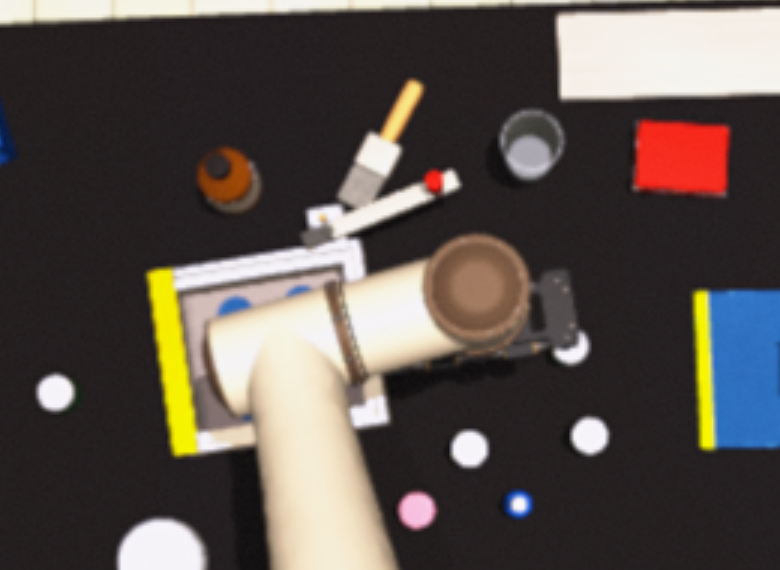

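View pics/s3.png

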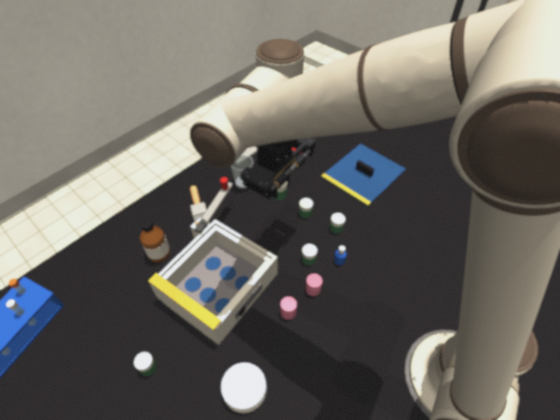

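Call:
carry_out --steps '[[[0.3,5,0,0,0,0],[0.5,11,0,0,0,0],[0.8,16.5,0,0,0,0],[0.8,18.6,0,0,0,0],[0.8,18.6,-4,0,0,0],[0.8,18.6,-8.5,0,0,0],[0.8,18.6,-11.5,0,0,0],[0.8,18.6,-13.1,0,0,0],[0.8,18.6,-13.9,0,0,0],[0.8,18.6,-13.9,0,0,0]]]'

```text
time_s: 7.82
tcp_pos: [0.5539, 0.1622, 0.0421]
ee_rot: [[0.127, 0.001, 0.992], [-0.992, 0.0, 0.127], [-0.0, -1.0, 0.001]]
wrist_force: [0.4, -0.2, -1.2]
gripper_width: 0.434
```

Call:
carry_out --steps '[[[0,0,0,0,0,0],[0,0,0,0,0,0],[0,0,0,0,0,0],[0,0,3,0,0,0],[0,0,8,0,0,0],[0,0,13.9,0,0,0],[0,0,13.9,0,0,0]]]' --fingers 95

```text
time_s: 8.7
tcp_pos: [0.5563, 0.1635, 0.1867]
ee_rot: [[0.128, 0.012, 0.992], [-0.992, 0.006, 0.128], [-0.004, -1.0, 0.012]]
wrist_force: [-0.5, -0.2, -1.1]
gripper_width: 0.631
```

Run:
```python
from h import *
T=cap('top','t4.png')
for j in jars(T):print('T',j)
S=cap('side','s4.png')
for j in jars(S):print('S',j)
```

```text
T ([306.0, 152.1], array([ 0.7542, -0.0913,  0.045 ]))
T ([319.9, 214.8], array([ 0.5423, -0.1295,  0.045 ]))
T ([326.2, 244.7], array([ 0.4433, -0.1464,  0.045 ]))
T ([286.1, 249.1], array([ 0.4331, -0.0147,  0.045 ]))
T ([551.2, 254.9], array([ 0.3822, -0.9023,  0.045 ]))
T ([304.7, 383.6], array([-0.001, -0.061,  0.045]))
T ([264.9, 414.7], array([-0.0967,  0.0698,  0.045 ]))
S ([305.8, 202.9], array([ 0.5411, -0.1285,  0.045 ]))
S ([337.7, 218.2], array([ 0.442 , -0.1458,  0.045 ]))
S ([309.2, 249.9], array([ 0.4318, -0.0141,  0.045 ]))
S ([469.1, 312.1], array([ 0.0519, -0.1329,  0.045 ]))
S ([531.4, 411.9], array([-0.1406, -0.0192,  0.045 ]))
```

View pics/s4.png

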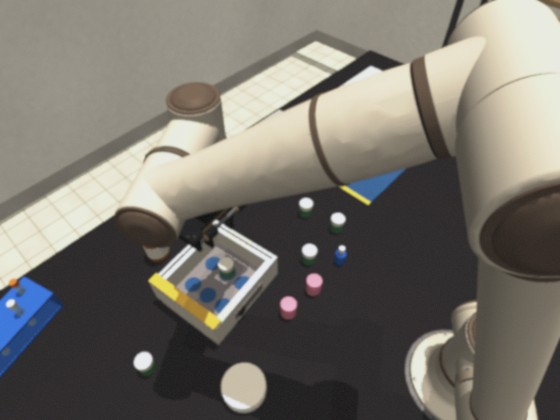

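Call:
carry_out --steps '[[[-0.2,-5,0,0,0,0],[-0.4,-11,0,0,0,0],[-0.6,-17,0,0,0,0],[-0.9,-23,0,0,0,0],[-1.1,-28,0,0,0,0],[-1.1,-29.1,0,0,0,0],[-1.1,-29.1,-4,0,0,0],[-1.1,-29.1,-9,0,0,0],[-1.1,-29.1,-13,0,0,0],[-1.1,-29.1,-15,0,0,0],[-1.1,-29.1,-15,0,0,0]]]' --fingers 0

```text
time_s: 10.18
tcp_pos: [0.5404, -0.1282, 0.028]
ee_rot: [[0.128, -0.006, 0.992], [-0.992, -0.0, 0.128], [-0.001, -1.0, -0.006]]
wrist_force: [1.0, 0.8, 0.8]
gripper_width: 1.002
```

Call:
carry_out --steps '[[[0,0,0,0,0,0],[0,0,0,0,0,0],[0,0,0,0,0,0],[0,0,0,0,0,0],[0,0,0,0,0,0],[0,0,0,0,0,0],[0,0,4,0,0,0],[0,0,10,0,0,0],[0,0,15,0,0,0],[0,0,15,0,0,0]]]' --fingers 255

```text
time_s: 11.42
tcp_pos: [0.5449, -0.129, 0.1853]
ee_rot: [[0.127, 0.01, 0.992], [-0.992, -0.0, 0.127], [0.002, -1.0, 0.01]]
wrist_force: [-0.4, -0.0, -1.2]
gripper_width: 0.426
```

Call:
carry_out --steps '[[[0,5,0,0,0,0],[0,11,0,0,0,0],[0,17,0,0,0,0],[0,23,0,0,0,0],[0.1,29,0,0,0,0],[0.1,34.5,0,0,0,0],[0.1,36.6,0,0,0,0],[0.1,36.6,0,0,0,0],[0.1,36.6,-4,0,0,0],[0.1,36.6,-8.5,0,0,0],[0.1,36.6,-11.5,0,0,0],[0.1,36.6,-13.1,0,0,0],[0.1,36.6,-13.9,0,0,0],[0.1,36.6,-13.9,0,0,0]]]'

```text
time_s: 13.18
tcp_pos: [0.5439, 0.237, 0.0421]
ee_rot: [[0.127, 0.001, 0.992], [-0.992, 0.001, 0.127], [-0.0, -1.0, 0.001]]
wrist_force: [-0.6, 0.2, 0.7]
gripper_width: 0.429
```

Call:
carry_out --steps '[[[0,0,0,0,0,0],[0,0,0,0,0,0],[0,0,0,0,0,0],[0,0,3,0,0,0],[0,0,8,0,0,0],[0,0,13.9,0,0,0],[0,0,13.9,0,0,0]]]' --fingers 95

```text
time_s: 14.05
tcp_pos: [0.5461, 0.2389, 0.1868]
ee_rot: [[0.128, 0.011, 0.992], [-0.992, 0.007, 0.128], [-0.005, -1.0, 0.012]]
wrist_force: [0.7, 0.1, -1.0]
gripper_width: 0.626
```

Run:
```python
from h import *
T=cap('top','t5.png')
for j in jars(T):print('T',j)
S=cap('side','s5.png')
for j in jars(S):print('S',j)
```

```text
T ([305.9, 152.1], array([ 0.7543, -0.091 ,  0.045 ]))
T ([326.2, 244.7], array([ 0.4433, -0.1464,  0.045 ]))
T ([286.1, 249.1], array([ 0.4331, -0.0147,  0.045 ]))
T ([551.2, 254.9], array([ 0.3822, -0.9023,  0.045 ]))
T ([303.6, 381.9], array([ 0.0045, -0.0576,  0.045 ]))
S ([337.9, 218.2], array([ 0.4416, -0.1462,  0.045 ]))
S ([309.2, 249.9], array([ 0.4318, -0.0141,  0.045 ]))
S ([467.8, 313.4], array([ 0.0526, -0.1278,  0.045 ]))
S ([539.8, 414.5], array([-0.1553, -0.0257,  0.045 ]))
```

View pics/s5.png

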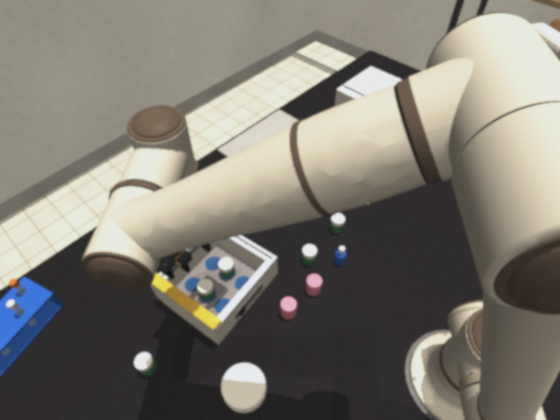

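Call:
carry_out --steps '[[[-2.2,-5,0,0,0,0],[-4.6,-10.5,0,0,0,0],[-7.1,-16,0,0,0,0],[-9.5,-21.5,0,0,0,0],[-11,-24.6,0,0,0,0],[-11,-25.1,0,0,0,0],[-11,-25.1,-4,0,0,0],[-11,-25.1,-9,0,0,0],[-11,-25.1,-13,0,0,0],[-11,-25.1,-15,0,0,0],[-11,-25.1,-15,0,0,0]]]' --fingers 0

```text
time_s: 15.52
tcp_pos: [0.4322, -0.0138, 0.0285]
ee_rot: [[0.128, -0.005, 0.992], [-0.992, -0.002, 0.128], [0.001, -1.0, -0.006]]
wrist_force: [1.0, -0.1, 0.4]
gripper_width: 0.999
```

Call:
carry_out --steps '[[[0,0,0,0,0,0],[0,0,0,0,0,0],[0,0,0,0,0,0],[0,0,0,0,0,0],[0,0,0,0,0,0],[0,0,0,0,0,0],[0,0,4,0,0,0],[0,0,10,0,0,0],[0,0,15,0,0,0],[0,0,15,0,0,0]]]' --fingers 255

```text
time_s: 16.77
tcp_pos: [0.4356, -0.0132, 0.1844]
ee_rot: [[0.127, 0.01, 0.992], [-0.992, 0.003, 0.127], [-0.002, -1.0, 0.01]]
wrist_force: [-0.1, 0.2, -2.6]
gripper_width: 0.428
```

Call:
carry_out --steps '[[[2,5,0,0,0,0],[4.3,10.5,0,0,0,0],[6.5,15.5,0,0,0,0],[7.1,16.95,0,0,0,0],[7.1,16.95,0,0,0,0],[7.1,16.95,-4,0,0,0],[7.1,16.95,-8.5,0,0,0],[7.1,16.95,-11.5,0,0,0],[7.1,16.95,-13.1,0,0,0],[7.1,16.95,-13.9,0,0,0],[7.1,16.95,-13.9,0,0,0]]]'

```text
time_s: 18.15
tcp_pos: [0.5039, 0.1545, 0.0416]
ee_rot: [[0.126, -0.0, 0.992], [-0.992, -0.0, 0.126], [0.0, -1.0, -0.001]]
wrist_force: [-0.2, 0.7, -0.5]
gripper_width: 0.428
```

Call:
carry_out --steps '[[[0,0,0,0,0,0],[0,0,0,0,0,0],[0,0,0,0,0,0],[0,0,3,0,0,0],[0,0,8,0,0,0],[0,0,13.9,0,0,0],[0,0,13.9,0,0,0]]]' --fingers 95

```text
time_s: 19.02
tcp_pos: [0.5071, 0.1572, 0.1861]
ee_rot: [[0.128, 0.011, 0.992], [-0.992, 0.006, 0.128], [-0.005, -1.0, 0.011]]
wrist_force: [-0.5, 0.1, -0.8]
gripper_width: 0.63
```

Run:
```python
from h import *
T=cap('top','t6.png')
for j in jars(T):print('T',j)
S=cap('side','s6.png')
for j in jars(S):print('S',j)
```

```text
T ([305.9, 152.2], array([ 0.7539, -0.091 ,  0.045 ]))
T ([148.0, 230.4], array([0.5082, 0.4411, 0.045 ]))
T ([326.2, 244.7], array([ 0.4433, -0.1464,  0.045 ]))
T ([551.2, 254.9], array([ 0.3822, -0.9023,  0.045 ]))
T ([304.8, 383.3], array([-0.0001, -0.0614,  0.045 ]))
S ([337.8, 218.1], array([ 0.442 , -0.1462,  0.045 ]))
S ([225.8, 263.0], array([0.558 , 0.1573, 0.045 ]))
S ([477.6, 384.3], array([-0.0352,  0.0036,  0.045 ]))
```

View pics/s6.png

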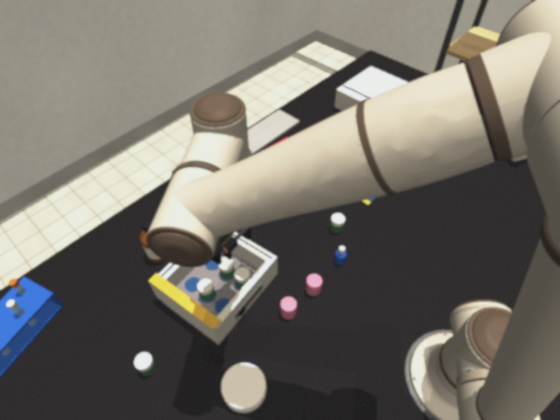

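Call:
carry_out --steps '[[[-1,-5,0,0,0,0],[-2.2,-11,0,0,0,0],[-3.5,-17,0,0,0,0],[-4.7,-23,0,0,0,0],[-5.9,-29,0,0,0,0],[-6.1,-30.2,0,0,0,0],[-6.1,-30.2,-4,0,0,0],[-6.1,-30.2,-9,0,0,0],[-6.1,-30.2,-13,0,0,0],[-6.1,-30.2,-15,0,0,0],[-6.1,-30.2,-15,0,0,0]]]' --fingers 0

```text
time_s: 20.5
tcp_pos: [0.4414, -0.1459, 0.0282]
ee_rot: [[0.128, -0.007, 0.992], [-0.992, -0.0, 0.128], [-0.001, -1.0, -0.007]]
wrist_force: [-0.3, -0.4, 1.2]
gripper_width: 1.004
```

Call:
carry_out --steps '[[[0,0,0,0,0,0],[0,0,0,0,0,0],[0,0,0,0,0,0],[0,0,0,0,0,0],[0,0,0,0,0,0],[0,0,0,0,0,0],[0,0,4,0,0,0],[0,0,10,0,0,0],[0,0,15,0,0,0],[0,0,15,0,0,0]]]' --fingers 255

```text
time_s: 21.75
tcp_pos: [0.4458, -0.1465, 0.1846]
ee_rot: [[0.127, 0.01, 0.992], [-0.992, -0.0, 0.127], [0.002, -1.0, 0.01]]
wrist_force: [0.0, 0.6, -1.2]
gripper_width: 0.43
```

Call:
carry_out --steps '[[[0.7,5,0,0,0,0],[1.5,11,0,0,0,0],[2.3,17,0,0,0,0],[3.1,23,0,0,0,0],[3.9,29,0,0,0,0],[4.7,35,0,0,0,0],[5.1,37.75,0,0,0,0],[5.1,37.75,0,0,0,0],[5.1,37.75,-4,0,0,0],[5.1,37.75,-8.5,0,0,0],[5.1,37.75,-11.5,0,0,0],[5.1,37.75,-13.1,0,0,0],[5.1,37.75,-13.9,0,0,0],[5.1,37.75,-13.9,0,0,0]]]'

```text
time_s: 23.5
tcp_pos: [0.4948, 0.2311, 0.0421]
ee_rot: [[0.127, 0.001, 0.992], [-0.992, 0.001, 0.127], [-0.0, -1.0, 0.001]]
wrist_force: [-0.5, 0.1, -0.8]
gripper_width: 0.428
```

Call:
carry_out --steps '[[[0,0,0,0,0,0],[0,0,0,0,0,0],[0,0,0,0,0,0],[0,0,3,0,0,0],[0,0,8,0,0,0],[0,0,13.9,0,0,0],[0,0,13.9,0,0,0]]]' --fingers 95

```text
time_s: 24.38
tcp_pos: [0.4969, 0.2331, 0.1864]
ee_rot: [[0.128, 0.01, 0.992], [-0.992, 0.007, 0.128], [-0.006, -1.0, 0.011]]
wrist_force: [-0.3, 0.0, -0.2]
gripper_width: 0.63
```

Run:
```python
from h import *
T=cap('top','t7.png')
for j in jars(T):print('T',j)
S=cap('side','s7.png')
for j in jars(S):print('S',j)
im=S['image'].astype(int);m=(im.min(2)>150)&(np.ptp(im,axis=2)<40); m[:, :100]=0;m[:340]=0
print([(c,s,onz(S,*c,.045).round(4)) for c,s in comps(m,50)][:3])
```

```text
T ([305.9, 152.1], array([ 0.7543, -0.091 ,  0.045 ]))
T ([147.4, 229.7], array([0.5105, 0.4431, 0.045 ]))
T ([551.2, 254.9], array([ 0.3822, -0.9023,  0.045 ]))
S ([467.4, 313.9], array([ 0.0528, -0.1261,  0.045 ]))
[([421.2, 367.9], [411, 340, 35, 63, 711], array([0.0685, 0.0526, 0.045 ])), ([142.6, 360.4], [134, 352, 18, 18, 259], array([0.5065, 0.4416, 0.045 ])), ([243.1, 384.9], [221, 363, 45, 45, 1594], array([0.3161, 0.3288, 0.045 ]))]
```

View pics/s7.png

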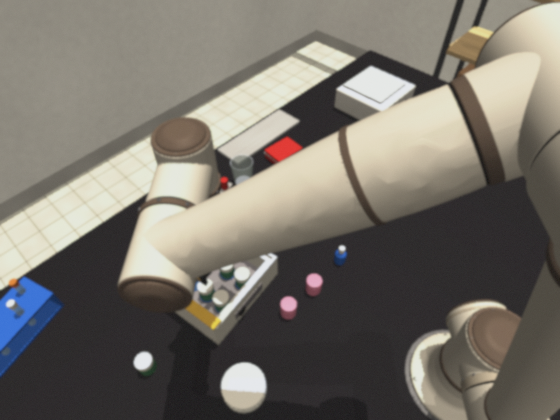

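Call:
carry_out --steps '[[[0.3,5,0,0,0,0],[0.7,11,0,0,0,0],[1.1,17,0,0,0,0],[1.3,20.5,0,0,0,0],[1.3,21,0,0,0,0],[1.3,21,-4,0,0,0],[1.3,21,-9,0,0,0],[1.3,21,-13,0,0,0],[1.3,21,-15,0,0,0],[1.3,21,-15,0,0,0]]]' --fingers 0

```text
time_s: 25.72
tcp_pos: [0.5059, 0.4384, 0.0273]
ee_rot: [[0.126, -0.005, 0.992], [-0.992, -0.006, 0.126], [0.005, -1.0, -0.005]]
wrist_force: [0.0, -0.1, -0.0]
gripper_width: 1.001
```

Call:
carry_out --steps '[[[0,0,0,0,0,0],[0,0,0,0,0,0],[0,0,0,0,0,0],[0,0,0,0,0,0],[0,0,0,0,0,0],[0,0,0,0,0,0],[0,0,4,0,0,0],[0,0,10,0,0,0],[0,0,15,0,0,0],[0,0,15,0,0,0]]]' --fingers 255

```text
time_s: 26.98
tcp_pos: [0.5091, 0.4431, 0.1863]
ee_rot: [[0.127, 0.007, 0.992], [-0.992, 0.008, 0.127], [-0.007, -1.0, 0.008]]
wrist_force: [0.1, 0.2, -1.0]
gripper_width: 0.424
```

Cmd is (.507,.441,.181), so the delta to (.5928,.2440) is (+8.6, −19.7).

Call:
carry_out --steps '[[[2,-4.5,0,0,0,0],[4.3,-10,0,0,0,0],[6.6,-15,0,0,0,0],[8.4,-19,0,0,0,0],[8.6,-19.7,0,0,0,0],[8.6,-19.7,0,0,0,0],[8.6,-19.7,-4,0,0,0],[8.6,-19.7,-8.5,0,0,0],[8.6,-19.7,-11.5,0,0,0],[8.6,-19.7,-13.1,0,0,0],[8.6,-19.7,-13.9,0,0,0],[8.6,-19.7,-13.9,0,0,0]]]'

```text
time_s: 28.48
tcp_pos: [0.5937, 0.2449, 0.0422]
ee_rot: [[0.128, 0.001, 0.992], [-0.992, 0.001, 0.128], [-0.001, -1.0, 0.001]]
wrist_force: [-0.1, 0.1, -0.9]
gripper_width: 0.429
```

Call:
carry_out --steps '[[[0,0,0,0,0,0],[0,0,0,0,0,0],[0,0,0,0,0,0],[0,0,3,0,0,0],[0,0,8,0,0,0],[0,0,13.9,0,0,0],[-3,-5,15,0,0,0],[-4,-10,15,0,0,0],[-5,-16,15,0,0,0],[-6,-22,15,0,0,0],[-7,-28,15,0,0,0],[-8,-34,15,0,0,0],[-8,-40,15,0,0,0],[-8,-45,15,0,0,0],[-8,-45,15,0,0,0]]]' --fingers 95

```text
time_s: 30.35
tcp_pos: [0.5128, -0.2089, 0.1915]
ee_rot: [[0.122, 0.0, 0.993], [-0.993, -0.0, 0.122], [0.0, -1.0, 0.0]]
wrist_force: [0.1, 0.4, 0.4]
gripper_width: 0.627
```

Run:
```python
from h import *
T=cap('top','t8.png');S=cap('side','s8.png')
for n,c in(('T',T),('S',S)):
  im=c['image'].astype(int); m=(im.min(2)>150)&(np.ptp(im,axis=2)<40)
  for ce,s in comps(m,60):
    p=onz(c,*ce,.055)
    if np.abs(toch(p)).max()<95: print(n,ce,s,toch(p).round(1))
big=cv2.resize(T['image'],None,fx=3,fy=3); cv2.imwrite('pics/t8c.png',big[300:870,390:1290,::-1][:, :800])
big=cv2.resize(S['image'],None,fx=4,fy=4); cv2.imwrite('pics/s8c.png',big[4*190:4*340,4*130:4*330,::-1])
```

```text
T [220.6, 221.7] [192, 191, 65, 60, 2524] [-19.5  -0.1]
S [218.5, 269.5] [159, 220, 116, 102, 3522] [  1.6 -14.7]
```

View pics/t8c.png

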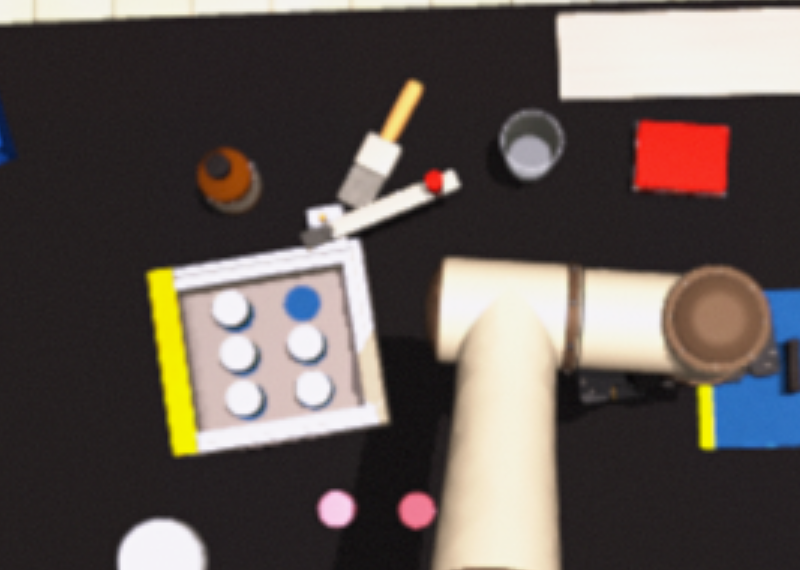

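View pics/s8c.png

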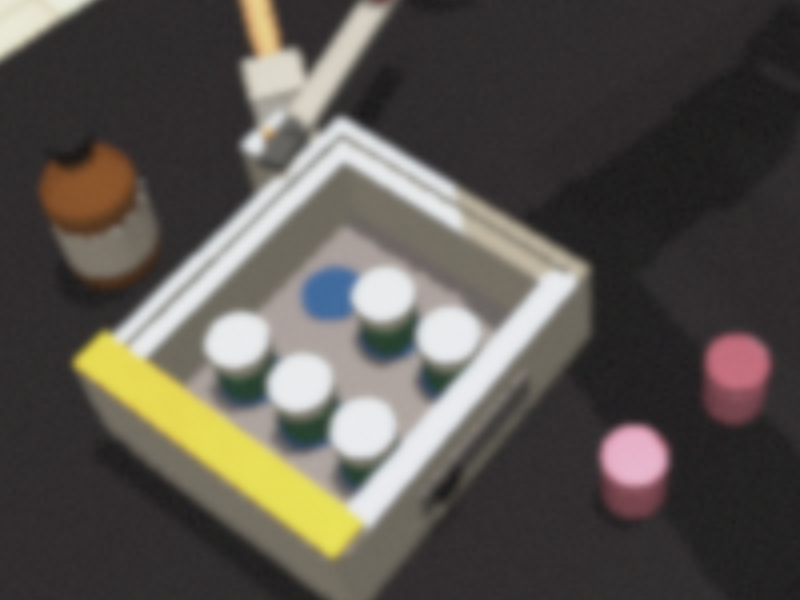

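All five jars stand upright on their spots and the retaining arm is clear. Next I'll measure the panel pose from the unobstructed first pictures.

Run:
```python
from h import *
for n in('top','side'):
    c=cap(n); im=cv2.imread(f'pics/{n}1.png')[:,:,::-1].astype(int); R,G,B=im[...,0],im[...,1],im[...,2]
    bl=(B>80)&(B>R*1.5); ye=(R>120)&(G>110)&(B<90); dk=(im.max(2)<75)
    m=bl|ye; n0,l,s,ce=cv2.connectedComponentsWithStats(m.astype(np.uint8))
    uv=proj(c,[.512,-.385,.006]).astype(int); 
    i=np.bincount(l[uv[1]-25:uv[1]+25,uv[0]-25:uv[0]+25].ravel())[1:].argmax()+1
    mm=(l==i).astype(np.uint8)
    cnt=max(cv2.findContours(mm,cv2.RETR_EXTERNAL,cv2.CHAIN_APPROX_NONE)[0],key=cv2.contourArea)
    pts=np.array([onz(c,*p[0],.006)[:2] for p in cnt]).astype(np.float32)*1000
    rc=cv2.minAreaRect(pts); print(n,rc)
    mo=cv2.moments(pts.reshape(-1,1,2)); print('centroid',mo['m10']/mo['m00'],mo['m01']/mo['m00'])
    # stripe
    ys,xs=np.where((l==i)&ye); p=np.array([onz(c,u,v,.006)[:2] for u,v in zip(xs,ys)]);print('stripe',len(p),p.mean(0) if len(p) else 0)
    # handle: dark px inside filled contour
    f=np.zeros_like(mm); cv2.drawContours(f,[cnt],-1,1,-1); h=(f==1)&(mm==0)
    for q,s2 in comps(h,8): print('handle',q,s2,onz(c,*q,.036).round(4),onz(c,*q,.02).round(4))
```

```text
top ((513.6549682617188, -378.16278076171875), (212.12051391601562, 181.39468383789062), 89.88628387451172)
centroid 513.654678989427 -381.48891163864675
stripe 229 [ 0.51366396 -0.27935583]
handle [393.3, 222.2] [391, 213, 6, 18, 91] [ 0.5107 -0.3728  0.036 ] [ 0.512  -0.3762  0.02  ]
side ((512.9758911132812, -390.7376403808594), (193.0689239501953, 182.1286163330078), 89.92977905273438)
centroid 512.8301591182893 -390.6666348247492
stripe 0 0
handle [364.1, 168.6] [356, 161, 17, 16, 154] [ 0.5055 -0.3623  0.036 ] [ 0.5132 -0.3778  0.02  ]
```

Run:
```python
from h import *
c=cap('top'); P=[]
for uv in [(286,308),(528,303),(541,511),(296,519)]:
    P.append(onz(c,290+uv[0]/4,120+uv[1]/4,.006)[:2])
P=np.array(P);print(P.round(4),P.mean(0))
for i in range(4): d=P[(i+1)%4]-P[i]; print(np.linalg.norm(d),np.degrees(np.arctan2(d[1],d[0])))
im=cv2.imread('pics/side1.png'); big=cv2.resize(im,None,fx=6,fy=6,interpolation=cv2.INTER_CUBIC); cv2.imwrite('pics/sp.png',big[6*138:6*208,6*310:6*415])
big=cv2.resize(cv2.imread('pics/top1.png'),None,fx=8,fy=8,interpolation=cv2.INTER_CUBIC); cv2.imwrite('pics/tp.png',big[8*190:8*255,8*352:8*432])
```

```text
[[ 0.6021 -0.2756]
 [ 0.6    -0.4827]
 [ 0.4232 -0.4832]
 [ 0.4237 -0.2756]] [ 0.51225014 -0.37928063]
0.20720351281095137 -90.58297059492415
0.17678375251743833 -179.8396429269768
0.20767314881951482 89.87469132723695
0.17843707866493472 0.004787495762306549
```

View pics/sp.png

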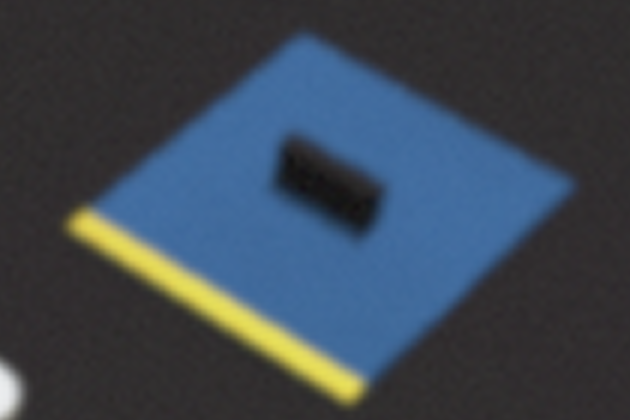

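View pics/tp.png

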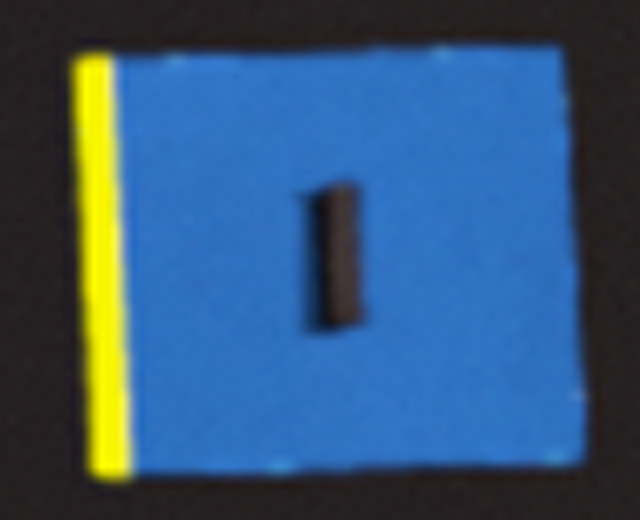

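Run:
```python
from h import *
c=cap('side'); P=[]
for uv in [(68,222),(305,33),(575,184),(357,402)]:
    P.append(onz(c,310+uv[0]/6,138+uv[1]/6,.005)[:2])
P=np.array(P);print(P.round(4),P.mean(0))
for i in range(4): d=P[(i+1)%4]-P[i]; print(np.linalg.norm(d),np.degrees(np.arctan2(d[1],d[0])))
h=[onz(c,310+u/6,138+v/6,.036)[:2] for u,v in [(292,133),(385,188)]];print(h,np.mean(h,0))
c=cap('top');print(onz(c,394.25,221.9,.036))
print(sense()['tcp_pos'])
```

```text
[[ 0.6017 -0.2771]
 [ 0.5987 -0.485 ]
 [ 0.4227 -0.4833]
 [ 0.4203 -0.2773]] [ 0.5108609  -0.38066078]
0.20791754835962506 -90.81849401996301
0.17604588844685476 179.45976686325773
0.20605345251145354 90.66747048035661
0.18140863474457042 0.06221309711685434
[array([ 0.53982892, -0.38184115]), array([ 0.48107684, -0.38080289])] [ 0.51045288 -0.38132202]
[ 0.5116306  -0.37599964  0.036     ]
[ 0.51350715 -0.20475562  0.19175038]
```

Call:
carry_out --steps '[[[0,-5,0,0,0,-0.05],[0,-11,0,0,0,-0.1],[-0.1,-16,0,0,0,-0.127],[-0.1,-17.3,0,0,0,-0.127],[-0.1,-17.3,-5,0,0,-0.127],[-0.1,-17.3,-10,0,0,-0.127],[-0.1,-17.3,-14,0,0,-0.127],[-0.1,-17.3,-16,0,0,-0.127],[-0.1,-17.3,-16.8,0,0,-0.127],[-0.1,-17.3,-16.8,0,0,-0.127]]]' --fingers 0

```text
time_s: 31.95
tcp_pos: [0.5128, -0.3782, 0.0237]
ee_rot: [[0.002, -0.0, 1.0], [-1.0, -0.0, 0.002], [0.0, -1.0, -0.0]]
wrist_force: [0.4, -0.3, -0.1]
gripper_width: 0.998
```

Call:
carry_out --steps '[[[0,0,0,0,0,0],[0,0,0,0,0,0],[0,0,0,0,0,0],[0,0,0,0,0,0],[0,0,0,0,0,0],[0,0,0,0,0,0],[0,0,0,0,0,0],[0,0,0,0,0,0],[0,0,0,0,0,0],[0,0,0,0,0,0]]]' --fingers 255

```text
time_s: 33.2
tcp_pos: [0.5122, -0.3786, 0.0235]
ee_rot: [[0.0, -0.0, 1.0], [-1.0, 0.0, 0.0], [-0.0, -1.0, -0.0]]
wrist_force: [-0.3, 1.3, 0.9]
gripper_width: 0.157
```

```bash
cat >> h.py <<'E'
from scipy.spatial.transform import Rotation as Ro
H=23.5
def tcp(yh,zh,a,xc=0,h=H):
    y=yh-104*np.cos(a)+h*np.sin(a); z=zh+104*np.sin(a)+h*np.cos(a)
    return np.array([*ch(xc,y),z/1000])
def rot(a,yaw=YAW): return Ro.from_euler('z',yaw)*Ro.from_euler('x',-a)
E
python3 - <<'E'
from h import *
cmd=np.array([.512,-.379,.024])
p=tcp(80,120,.21);print(p,((p-cmd)*100).round(2),rot(.21).as_rotvec().round(3))
E
```

```text
[0.55039665 0.18312768 0.16466356] [ 3.84 56.21 14.07] [-0.21  -0.014  0.131]
```

Call:
carry_out --steps '[[[0,0,1.5,0,0,0],[0,0,4,0,0,0],[0,0,8,0,0,0],[0,0,13,0,0,0],[0,0,18,0,0,0],[0,0,20,0,0,0],[0,0,20,0,0,0]]]'

```text
time_s: 34.08
tcp_pos: [0.5128, -0.3793, 0.2261]
ee_rot: [[0.0, 0.004, 1.0], [-1.0, -0.002, 0.0], [0.002, -1.0, 0.004]]
wrist_force: [-0.7, 0.3, -3.2]
gripper_width: 0.159
```

Call:
carry_out --steps '[[[0.2,3,0,0,0,0],[0.5,7,0,-0.02,-0.002,0.015],[0.8,11.5,0,-0.04,-0.003,0.03],[1.1,16,0,-0.06,-0.004,0.04],[1.4,20.5,0,-0.08,-0.005,0.05],[1.7,25,0,-0.1,-0.007,0.062],[2.0,29.5,0,-0.12,-0.008,0.075],[2.3,34,0,-0.14,-0.009,0.087],[2.6,38.5,0,-0.16,-0.011,0.1],[2.9,43,0,-0.18,-0.012,0.112],[3.2,47.5,0,-0.2,-0.013,0.125],[3.5,51.5,0,-0.21,-0.014,0.131],[3.7,54.5,0,-0.21,-0.014,0.131],[3.8,56.2,0,-0.21,-0.014,0.131],[3.8,56.2,0,-0.21,-0.014,0.131],[3.8,56.2,0,-0.21,-0.014,0.131],[3.8,56.2,0,-0.21,-0.014,0.131]]]'

```text
time_s: 36.2
tcp_pos: [0.5501, 0.182, 0.2235]
ee_rot: [[0.127, 0.027, 0.992], [-0.97, -0.207, 0.13], [0.209, -0.978, -0.0]]
wrist_force: [-1.0, -1.0, -3.2]
gripper_width: 0.157
```

Run:
```python
from h import *
T=cap('top','t9.png');S=cap('side','s9.png')
s=sense(); print(s['tcp_pos'],s['wrist_force'],s['moment'])
big=cv2.resize(T['image'],None,fx=5,fy=5,interpolation=cv2.INTER_CUBIC); cv2.imwrite('pics/t9c.png',big[5*160:5*275,5*150:5*310,::-1])
big=cv2.resize(S['image'],None,fx=4,fy=4,interpolation=cv2.INTER_CUBIC); cv2.imwrite('pics/s9c.png',big[4*190:4*340,4*110:4*310,::-1])
```

```text
[0.55025535 0.18225232 0.22372479] [-0.03398908 -0.12520803 -3.04189707] [0.58018005 0.05497296 0.06458076]
```

View pics/t9c.png

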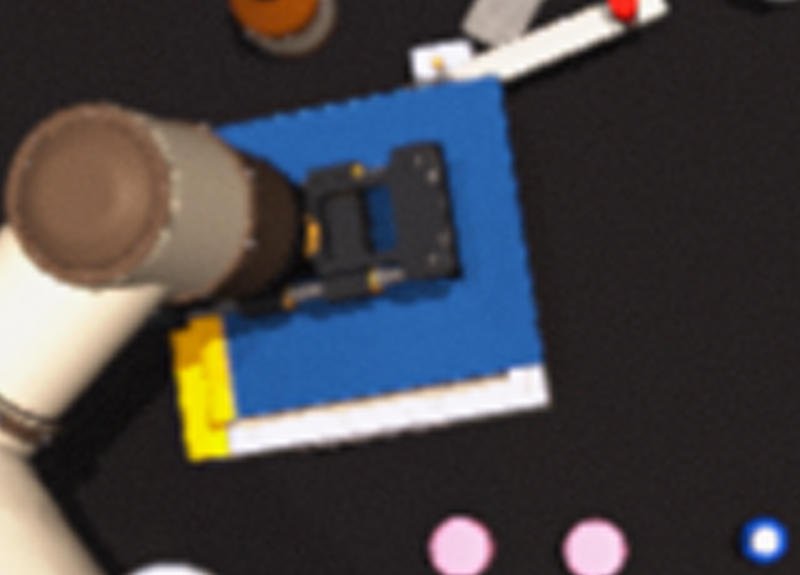

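View pics/s9c.png

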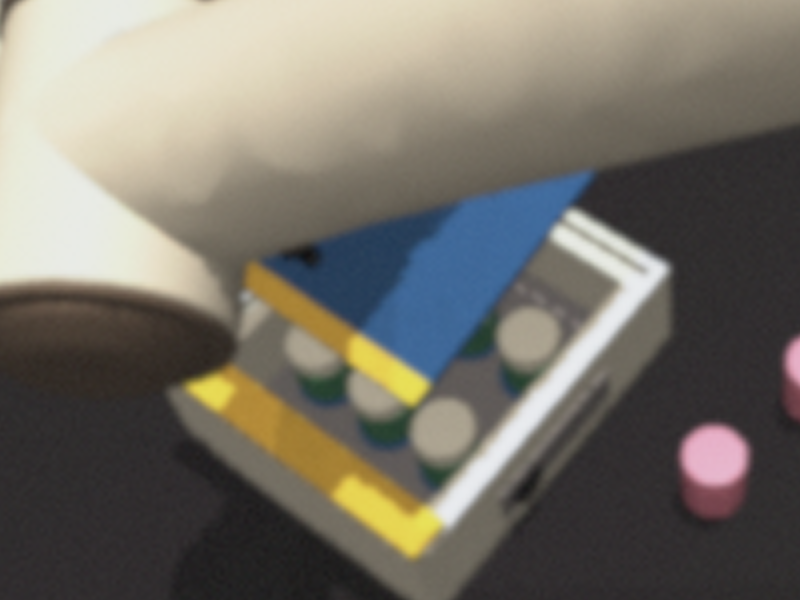

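```bash
cat >> h.py <<'E'
def panelpts(s,pts,h=H,dx=0,dy=0):
    Rt=np.array(s['ee_rot']); X=Rt[:,2]; Y=-Rt[:,0]; Z=-Rt[:,1]
    return [np.array(s['tcp_pos'])+(X*(p[0]+dx)+Y*(p[1]+dy)+Z*(p[2]-h))/1000 for p in pts]
E
python3 - <<'E'
from h import *
s=sense();T=cap('top');S=cap('side')
pts=[(-88,-104,6),(88,-104,6),(-88,104,6),(88,104,6)]
for p,q in zip(pts,panelpts(s,pts)): print(p,q.round(4),toch(q).round(1),'T',proj(T,q).round(1),'S',proj(S,q).round(1))
for ax in ((10,0,0),(0,10,0)):
    q=panelpts(s,[(-88,104,6)],dx=ax[0],dy=ax[1])[0]; print(ax,proj(T,q).round(1),proj(S,q).round(1))
E
```

```text
(-88, -104, 6) [0.4767 0.0663 0.2283] [ -88.3 -123. ] T [257.7 233.1] S [273.7 212.8]
(88, -104, 6) [0.6512 0.0892 0.2283] [  87.7 -123.1] T [248.5 174.4] S [212.2 178.6]
(-88, 104, 6) [0.4502 0.268  0.1849] [-88.2  80.4] T [191.9 244.8] S [212.9 292.1]
(88, 104, 6) [0.6248 0.2909 0.1849] [87.8 80.4] T [183.8 187.7] S [151.3 248.6]
(10, 0, 0) [191.4 241.5] [209.1 289.4]
(0, 10, 0) [188.8 245.4] [209.7 296.2]
```

Run:
```python
from h import *
cmd=np.array([.550,.183,.224]); R0=rot(.21)
for yh,zh,a in [(80,110,.21),(80,85,.15),(80,73,.15),(92,73,.15),(103.5,72.5,.15)]:
    p=tcp(yh,zh,a); print((yh,zh,a),((p-cmd)*100).round(2),(rot(a)*R0.inv()).as_rotvec().round(4))
```

```text
(80, 110, 0.21) [ 0.04  0.01 -6.93] [0. 0. 0.]
(80, 85, 0.15) [  0.07  -0.24 -10.02] [0.0595 0.0078 0.    ]
(80, 73, 0.15) [  0.07  -0.24 -11.22] [0.0595 0.0078 0.    ]
(92, 73, 0.15) [ -0.08   0.95 -11.22] [0.0595 0.0078 0.    ]
(103.5, 72.5, 0.15) [ -0.23   2.09 -11.27] [0.0595 0.0078 0.    ]
```

Call:
carry_out --steps '[[[0,0,-3,0,0,0],[0,0,-7,0.02,0.003,0],[0.05,-0.2,-9,0.06,0.008,0],[0.05,-0.25,-10,0.06,0.008,0],[0.05,-0.25,-10.7,0.06,0.008,0],[0.05,-0.25,-11.2,0.06,0.008,0],[0.05,-0.25,-11.2,0.06,0.008,0],[0.05,-0.25,-11.2,0.06,0.008,0],[0.05,-0.25,-11.2,0.06,0.008,0]]]'

```text
time_s: 37.52
tcp_pos: [0.551, 0.1808, 0.112]
ee_rot: [[0.13, 0.02, 0.991], [-0.98, -0.147, 0.132], [0.149, -0.989, 0.001]]
wrist_force: [0.7, 0.5, -2.2]
gripper_width: 0.153
```

Run:
```python
from h import *
S=cap('side','s10.png')
s=sense(); print(s['tcp_pos'],s['wrist_force'],s['moment'])
pts=[(0,104,0),(-88,104,0),(0,-104,0)]
for q in panelpts(s,pts): print(toch(q).round(1),(q[2]*1000).round(1))
big=cv2.resize(S['image'],None,fx=6,fy=6,interpolation=cv2.INTER_CUBIC); cv2.imwrite('pics/s10c.png',big[6*240:6*340,6*140:6*270,::-1])
```

```text
[0.55094609 0.18076781 0.1119141 ] [ 0.77980656  0.30579862 -1.90449934] [0.37943212 0.01229034 0.04082817]
[ 0.2 80.1] 73.2
[-87.8  80. ] 73.1
[   0.3 -125.6] 104.2
```

View pics/s10c.png

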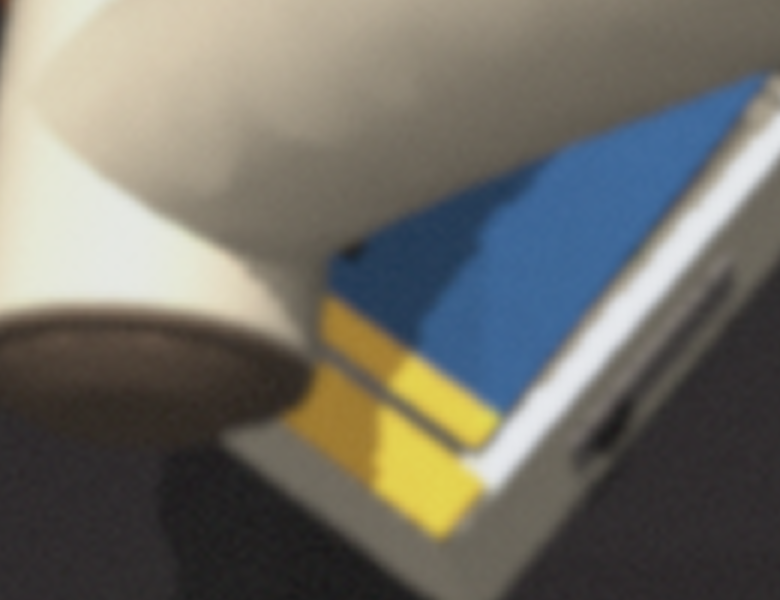

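Call:
carry_out --steps '[[[-0.05,0.4,0,0,0,0],[-0.1,0.8,0,0,0,0],[-0.16,1.2,0,0,0,0],[-0.21,1.6,-0.05,0,0,0],[-0.26,2.0,-0.05,0,0,0],[-0.3,2.3,-0.05,0,0,0],[-0.3,2.3,-0.05,0,0,0],[-0.3,2.3,-0.05,0,0,0],[-0.3,2.3,-0.05,0,0,0]]]'

```text
time_s: 38.7
tcp_pos: [0.5478, 0.2035, 0.1111]
ee_rot: [[0.13, 0.02, 0.991], [-0.98, -0.148, 0.131], [0.149, -0.989, 0.0]]
wrist_force: [-0.0, -0.3, -2.8]
gripper_width: 0.156
```

Run:
```python
from h import *
S=cap('side','s11.png')
s=sense(); print(s['tcp_pos'],s['wrist_force'],s['moment'])
pts=[(0,104,0),(-88,104,0),(0,-104,0)]
for q in panelpts(s,pts): print(toch(q).round(1),(q[2]*1000).round(1))
big=cv2.resize(S['image'],None,fx=6,fy=6,interpolation=cv2.INTER_CUBIC); cv2.imwrite('pics/s11c.png',big[6*240:6*340,6*140:6*270,::-1])
cmd=tcp(103.3,72.5,.15);R0=rot(.15)
for yh,zh,a in [(103.5,71.5,.12),(103.5,71,.08),(103.5,70.5,.04),(103.5,70.2,.0),(103.5,70,-0.0)]:
    p=tcp(yh,zh,a); print((yh,zh,a),((p-cmd)*100).round(2),(rot(a)*R0.inv()).as_rotvec().round(4))
```

```text
[0.54777897 0.20346956 0.11105258] [ 0.9441856   0.21848418 -3.28751059] [0.36716925 0.0984234  0.02285475]
[  0. 103.] 72.3
[-88. 103.] 72.3
[ 1.000e-01 -1.026e+02] 103.3
(103.5, 71.5, 0.12) [ 0.01 -0.09 -0.4 ] [0.0297 0.0039 0.    ]
(103.5, 71, 0.08) [ 0.03 -0.22 -0.85] [ 0.0694  0.0091 -0.    ]
(103.5, 70.5, 0.04) [ 0.05 -0.34 -1.31] [0.1091 0.0144 0.    ]
(103.5, 70.2, 0.0) [ 0.06 -0.44 -1.76] [ 0.1487  0.0196 -0.    ]
(103.5, 70, -0.0) [ 0.06 -0.44 -1.78] [ 0.1487  0.0196 -0.    ]
```

View pics/s11c.png

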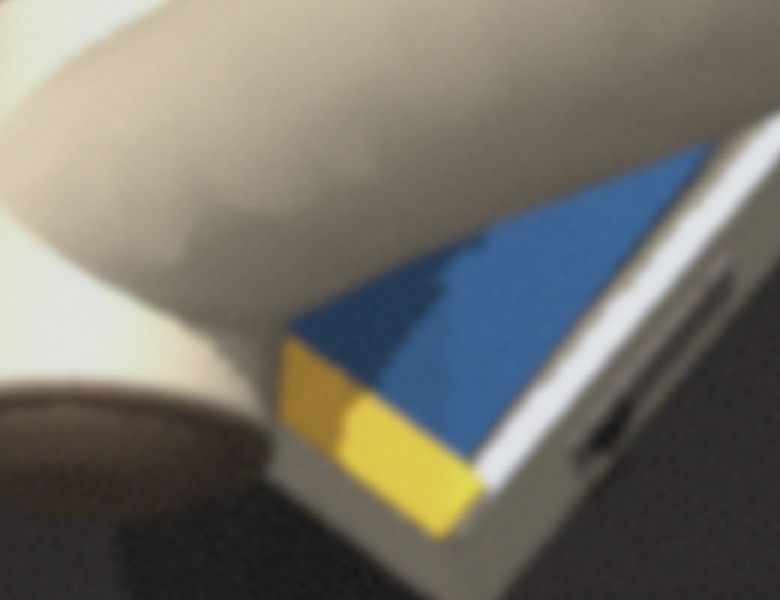

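Hook is under the lip and still tilted at 0.15 rad. Next I'll lower the free edge slowly.

Call:
carry_out --steps '[[[0,-0.05,-0.2,0.015,0.002,0],[0,-0.09,-0.4,0.03,0.004,0],[0.02,-0.15,-0.62,0.05,0.007,0],[0.03,-0.22,-0.85,0.07,0.009,0],[0.04,-0.28,-1.08,0.09,0.012,0],[0.05,-0.34,-1.3,0.109,0.014,0],[0.05,-0.39,-1.5,0.128,0.017,0],[0.06,-0.42,-1.65,0.14,0.018,0],[0.06,-0.44,-1.76,0.149,0.02,0],[0.06,-0.44,-1.76,0.149,0.02,0],[0.06,-0.44,-1.76,0.149,0.02,0],[0.06,-0.44,-1.76,0.149,0.02,0]]]'

```text
time_s: 40.25
tcp_pos: [0.5484, 0.1993, 0.0935]
ee_rot: [[0.132, -0.0, 0.991], [-0.991, 0.0, 0.132], [-0.0, -1.0, -0.0]]
wrist_force: [0.6, -0.1, -2.5]
gripper_width: 0.156
```

Run:
```python
from h import *
S=cap('side','s12.png');T=cap('top','t12.png')
s=sense(); print(s['tcp_pos'],s['wrist_force'],s['moment'])
pts=[(0,104,0),(-88,104,0),(0,-104,0)]
for q in panelpts(s,pts): print(toch(q).round(1),(q[2]*1000).round(1))
big=cv2.resize(S['image'],None,fx=4,fy=4,interpolation=cv2.INTER_CUBIC); cv2.imwrite('pics/s12c.png',big[4*190:4*340,4*120:4*320,::-1])
big=cv2.resize(T['image'],None,fx=5,fy=5,interpolation=cv2.INTER_CUBIC); cv2.imwrite('pics/t12c.png',big[5*160:5*275,5*150:5*310,::-1])
```

```text
[0.54843147 0.19931635 0.09347925] [ 0.20959434  0.50953544 -2.77457498] [-0.08775473 -0.07901695  0.00208015]
[1.000e-01 1.035e+02] 70.0
[-87.9 103.4] 70.0
[   0.3 -104.5] 69.9
```

View pics/s12c.png

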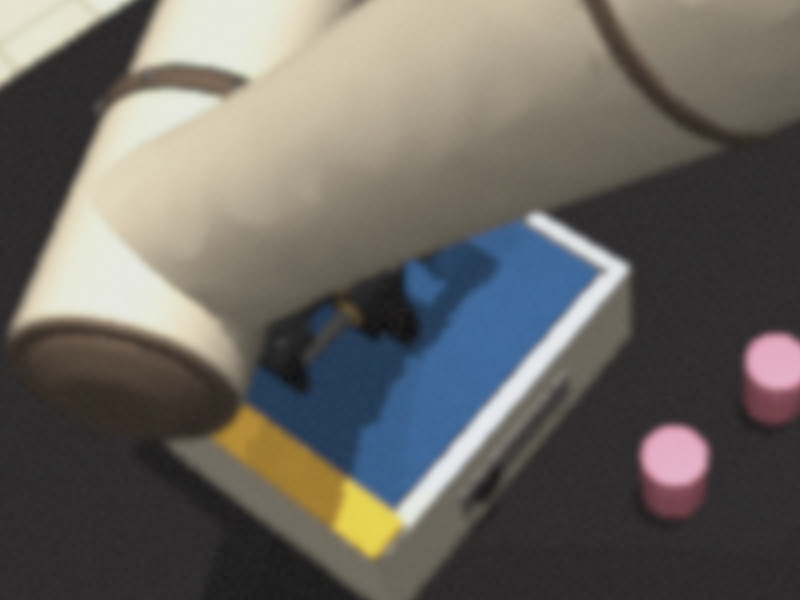

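View pics/t12c.png

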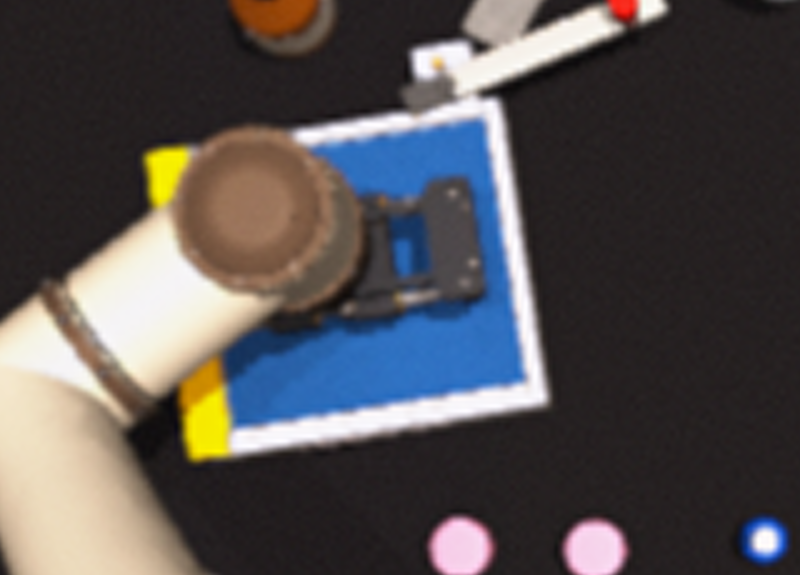

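Call:
carry_out --steps '[[[0,0,-0.05,0,0,0],[0,0,-0.1,0,0,0],[0,0,-0.1,0,0,0],[0,0,-0.1,0,0,0]]]'

```text
time_s: 40.85
tcp_pos: [0.5484, 0.1993, 0.0935]
ee_rot: [[0.132, 0.0, 0.991], [-0.991, 0.001, 0.132], [-0.001, -1.0, 0.0]]
wrist_force: [-3.5, -1.2, 5.3]
gripper_width: 0.159
```

Call:
carry_out --steps '[[[0,0,-0.1,0,0,0],[0,0,-0.1,0,0,0],[0,0,-0.1,0,0,0],[0,0,-0.1,0,0,0],[0,0,1,0,0,0],[0,0,4,0,0,0],[0,0,9,0,0,0],[0,0,12,0,0,0],[0,-6,12,0,0,0],[0,-12,12,0,0,0],[0,-18,12,0,0,0],[0,-18,12,0,0,0]]]' --fingers 120

```text
time_s: 42.35
tcp_pos: [0.548, 0.0158, 0.2135]
ee_rot: [[0.126, 0.001, 0.992], [-0.992, 0.001, 0.126], [-0.0, -1.0, 0.001]]
wrist_force: [0.2, 0.6, -0.2]
gripper_width: 0.528
```

Run:
```python
from h import *
S=cap('side','s13.png');T=cap('top','t13.png')
s=sense(); print(s['tcp_pos'],s['wrist_force'],s['gripper_width'])
big=cv2.resize(S['image'],None,fx=4,fy=4,interpolation=cv2.INTER_CUBIC); cv2.imwrite('pics/s13c.png',big[4*180:4*330,4*120:4*320,::-1])
big=cv2.resize(T['image'],None,fx=5,fy=5,interpolation=cv2.INTER_CUBIC); cv2.imwrite('pics/t13c.png',big[5*160:5*275,5*150:5*310,::-1])
for (x,y) in [(88,-104.5),(-88,-104.5),(-88,89),(88,89)]: print(proj(T,[*ch(x,y),.076]).round(1),proj(S,[*ch(x,y),.076]).round(1))
```

```text
[0.54859326 0.0187017  0.21322717] [-0.2077022  -0.06254907 -0.46164385] 0.5293854048988708
[246.5 183.6] [215.2 224.1]
[254.8 236.9] [269.9 257.5]
[195.7 246.5] [217.  318.7]
[188.1 193.1] [160.5 277.2]
```

View pics/s13c.png

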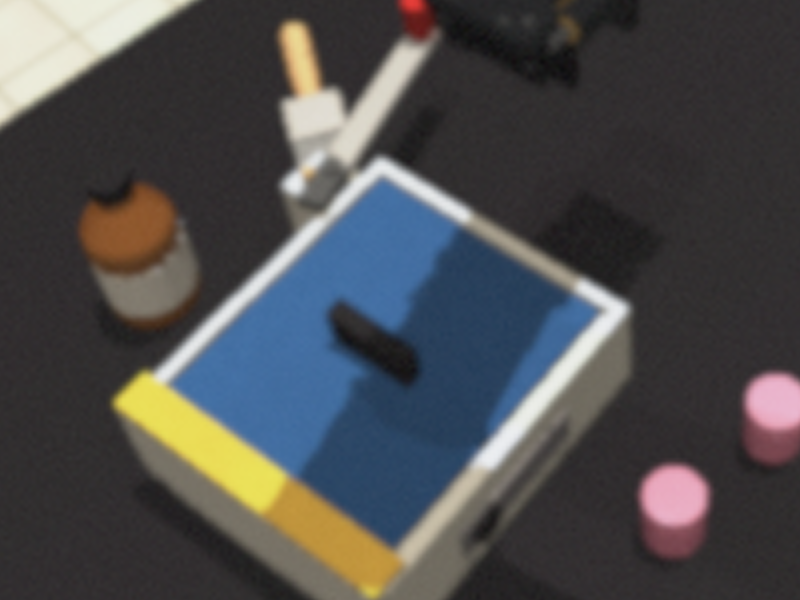

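View pics/t13c.png

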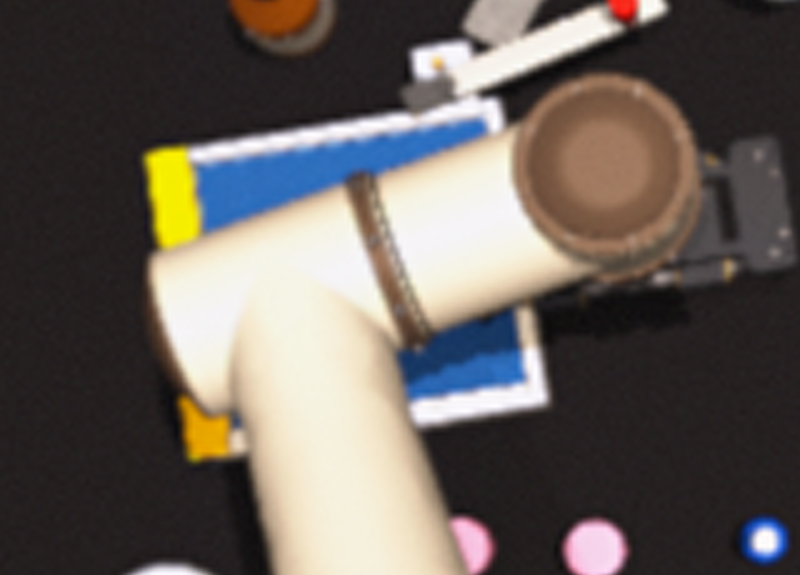

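Run:
```python
from h import *
s=sense(); print(s['joints'].round(1))
T=cap('top');S=cap('side')
for n,c in(('T',T),('S',S)):
    im=c['image'].astype(int); R,G,B=im[...,0],im[...,1],im[...,2]
    for ce,st in comps((R>120)&(G<60)&(B<60),8):
        if st[4]<200: print(n,ce,st,toch(onz(c,*ce,.122)).round(1))
cmd=np.array([.548,.0194,.213]); cmd=np.array([.5484,.0189,.213])
def knob(t): a=-np.pi/2-(t-.3); return np.array([112+125*np.cos(a),-85+125*np.sin(a)])
off=np.array([1,-1])/np.sqrt(2)
print('cur ch',toch(cmd))
k=knob(0);b=ch(*(k+off*30)); print('above',((b-cmd[:2])*100).round(2),b)
for t in np.arange(0,1.96,.1):
    q=ch(*(knob(t)+off*19.5)); print(round(t,2),knob(t).round(1),((q-b)*100).round(2))
```

```text
[ 18.9  15.7 -12.4  -0.  -61.8  78.6]
T [274.2, 159.9] [271, 157, 6, 7, 32] [ 140.9 -205.9]
S [221.6, 179.8] [220, 177, 4, 6, 20] [ 145.6 -204.2]
cur ch [ -23.43189184 -179.3761312 ]
above [19.8  -2.06] [ 0.74636841 -0.00167064]
0.0 [ 148.9 -204.4] [-0.83  0.64]
0.1 [ 136.8 -207.5] [-1.99  0.17]
0.2 [ 124.5 -209.4] [-3.19 -0.17]
0.3 [ 112. -210.] [-4.42 -0.4 ]
0.4 [  99.5 -209.4] [-5.67 -0.5 ]
0.5 [  87.2 -207.5] [-6.92 -0.47]
0.6 [  75.1 -204.4] [-8.16 -0.33]
0.7 [  63.3 -200.1] [-9.38 -0.05]
0.8 [  52.1 -194.7] [-10.56   0.34]
0.9 [  41.4 -188.2] [-11.71   0.85]
1.0 [  31.5 -180.6] [-12.79   1.47]
1.1 [  22.3 -172.1] [-13.81   2.19]
1.2 [  14.1 -162.7] [-14.75   3.01]
1.3 [   6.8 -152.5] [-15.6    3.93]
1.4 [   0.6 -141.7] [-16.36   4.92]
1.5 [  -4.5 -130.3] [-17.01   5.98]
1.6 [  -8.4 -118.4] [-17.56   7.11]
1.7 [ -11.2 -106.2] [-17.99   8.28]
1.8 [-12.7 -93.8] [-18.3    9.49]
1.9 [-12.9 -81.4] [-18.49  10.73]
```

Call:
carry_out --steps '[[[3,-0.3,0,0,0,-0.1],[7,-0.7,0,0,0,-0.25],[11,-1.1,0,0,0,-0.4],[15,-1.6,0,0,0,-0.55],[18.5,-2,0,0,0,-0.7],[19.8,-2.1,0,0,0,-0.785],[19.8,-2.1,0,0,0,-0.785],[19.8,-2.1,-4,0,0,-0.785],[19.8,-2.1,-8,0,0,-0.785],[19.8,-2.1,-9.9,0,0,-0.785],[19.8,-2.1,-9.9,0,0,-0.785],[19.8,-2.1,-9.9,0,0,-0.785]]]' --fingers 255

```text
time_s: 44.05
tcp_pos: [0.7476, -0.0014, 0.1158]
ee_rot: [[-0.607, 0.004, 0.795], [-0.795, 0.001, -0.607], [-0.003, -1.0, 0.003]]
wrist_force: [0.5, 0.3, -0.6]
gripper_width: 0.003
```

Run:
```python
from h import *
s=sense();print(s['tcp_pos'],toch(s['tcp_pos']),s['wrist_force'],s['gripper_width'])
S=cap('side','s14.png')
big=cv2.resize(S['image'],None,fx=4,fy=4,interpolation=cv2.INTER_CUBIC); cv2.imwrite('pics/s14c.png',big[4*130:4*280,4*130:4*330,::-1])
```

```text
[ 0.7475618  -0.0014437   0.11576725] [ 171.36603291 -225.56116059] [ 0.47792227  0.27753333 -0.64812216] 0.00280669848398789
```

View pics/s14c.png

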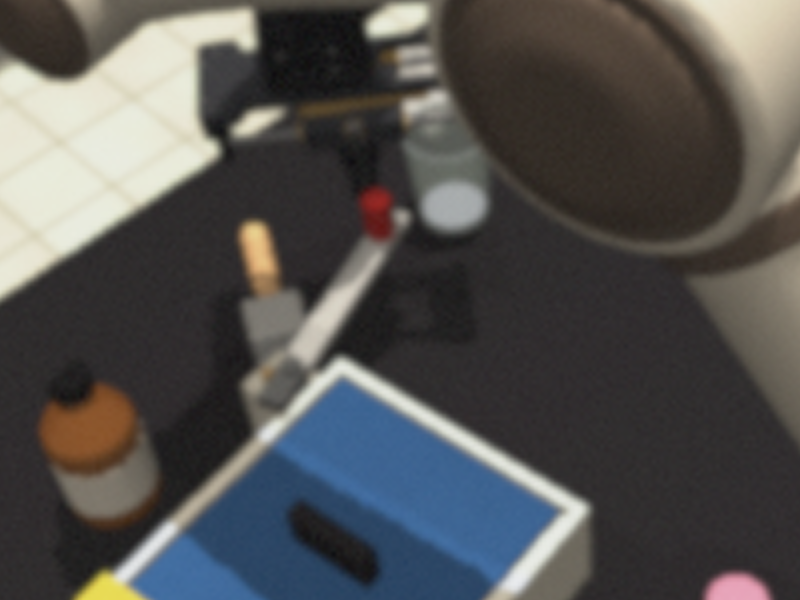

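Call:
carry_out --steps '[[[-0.8,0.6,0,0,0,0],[-2.0,0.2,0,0,0,0],[-3.2,-0.15,0,0,0,0],[-4.4,-0.4,0,0,0,0],[-5.7,-0.5,0,0,0,0],[-6.9,-0.45,0,0,0,0],[-8.2,-0.3,0,0,0,0],[-9.4,0,0,0,0,0],[-10.6,0.35,0,0,0,0],[-11.7,0.85,0,0,0,0],[-12.8,1.5,0,0,0,0],[-13.8,2.2,0,0,0,0],[-13.8,2.2,0,0,0,0]]]'

```text
time_s: 45.72
tcp_pos: [0.6077, 0.0209, 0.1136]
ee_rot: [[-0.607, -0.0, 0.795], [-0.795, 0.001, -0.607], [-0.0, -1.0, -0.0]]
wrist_force: [0.8, -0.3, -0.7]
gripper_width: 0.008
```

Run:
```python
from h import *
s=sense();print(s['tcp_pos'],toch(s['tcp_pos']),s['wrist_force'])
S=cap('side','s15.png')
big=cv2.resize(S['image'],None,fx=4,fy=4,interpolation=cv2.INTER_CUBIC); cv2.imwrite('pics/s15c.png',big[4*170:4*320,4*130:4*330,::-1])
```

```text
[0.60768339 0.02093838 0.11359918] [  35.60980916 -185.0991502 ] [ 0.78730443 -0.32350892 -0.6528277 ]
```

View pics/s15c.png

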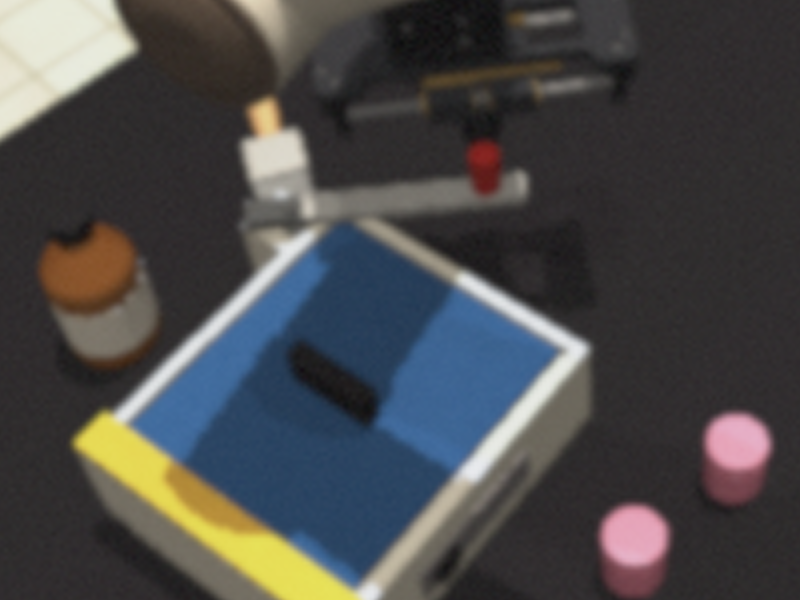

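Call:
carry_out --steps '[[[-0.95,0.8,0,0,0,0],[-1.8,1.75,0,0,0,0],[-2.55,2.75,0,0,0,0],[-3.2,3.8,0,0,0,0],[-3.75,4.9,0,0,0,0],[-4.2,6.1,0,0,0,0],[-4.5,7.3,0,0,0,0],[-4.65,8.3,0,0,0,0],[-4.65,8.5,0,0,0,0],[-4.65,8.5,0,0,0,0]]]'

```text
time_s: 47.02
tcp_pos: [0.5619, 0.1053, 0.1134]
ee_rot: [[-0.608, 0.0, 0.794], [-0.794, 0.0, -0.608], [-0.0, -1.0, -0.0]]
wrist_force: [0.8, 0.4, -0.4]
gripper_width: 0.004
```

Call:
carry_out --steps '[[[0.5,-1.5,0,0,0,0],[1.5,-4,0,0,0,0],[1.5,-4,3,0,0,0],[1.5,-4,8,0,0,0],[0,-8,12,0,0,0],[0,-13,13,0,0,0],[0,-19,13,0,0,0],[0,-25,13,0,0,0],[0,-30,13,0,0,0],[0,-30,13,0,0,0],[0,-30,13,0,0,0]]]'

```text
time_s: 48.4
tcp_pos: [0.5614, -0.1958, 0.2432]
ee_rot: [[-0.609, -0.0, 0.793], [-0.793, 0.001, -0.609], [-0.0, -1.0, -0.001]]
wrist_force: [0.8, 0.3, 0.3]
gripper_width: 0.005
```

Run:
```python
from h import *
s=sense();print(s['tcp_pos'],s['wrist_force'])
T=cap('top','t16.png');S=cap('side','s16.png')
for n,c in(('T',T),('S',S)):
    im=c['image'].astype(int); R,G,B=im[...,0],im[...,1],im[...,2]
    for ce,st in comps((R>120)&(G<60)&(B<60),8):
        p=toch(onz(c,*ce,.123))
        if st[4]<200: print(n,ce,p.round(1),'theta',.3-np.pi/2-np.arctan2(p[1]+85,p[0]-112), 'mod 2pi', (.3-np.pi/2-np.arctan2(p[1]+85,p[0]-112))%(2*np.pi))
big=cv2.resize(S['image'],None,fx=4,fy=4,interpolation=cv2.INTER_CUBIC); cv2.imwrite('pics/s16c.png',big[4*180:4*330,4*130:4*330,::-1])
big=cv2.resize(T['image'],None,fx=5,fy=5,interpolation=cv2.INTER_CUBIC); cv2.imwrite('pics/t16c.png',big[5*160:5*275,5*150:5*310,::-1])
```

```text
[ 0.56140488 -0.19578945  0.24318444] [0.75920106 0.30153477 0.28981223]
T [243.2, 214.1] [-14.4 -82.2] theta -4.3901100923412475 mod 2pi 1.8930752148383387
S [238.7, 240.5] [-18.9 -76.1] theta -4.344454097097171 mod 2pi 1.9387312100824152
```

View pics/s16c.png

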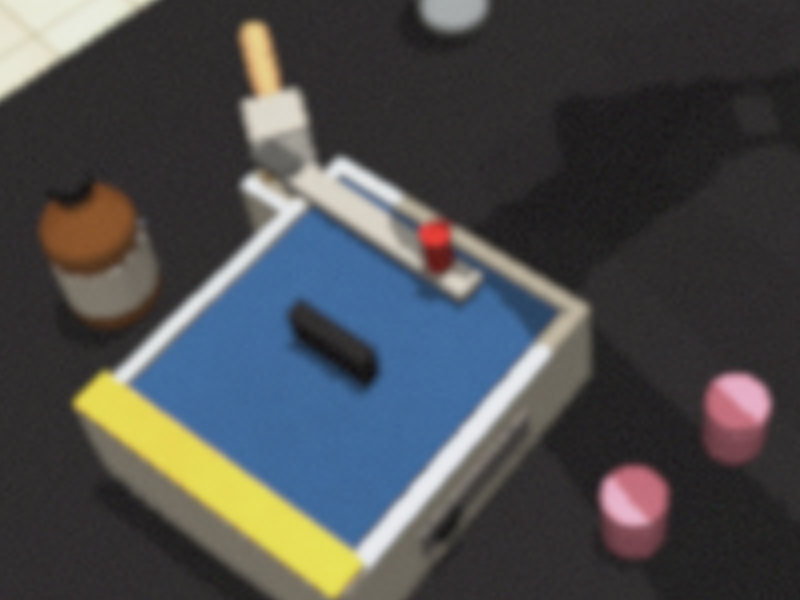

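View pics/t16c.png

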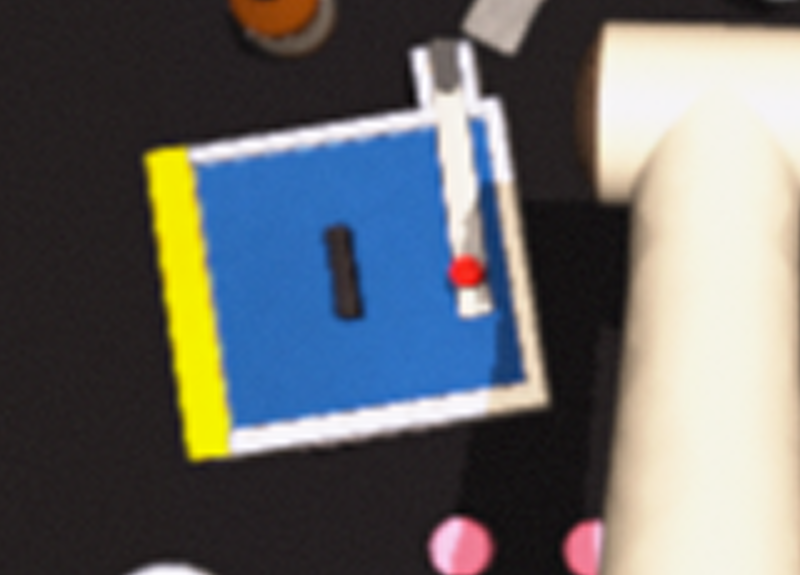

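View pics/t16.png

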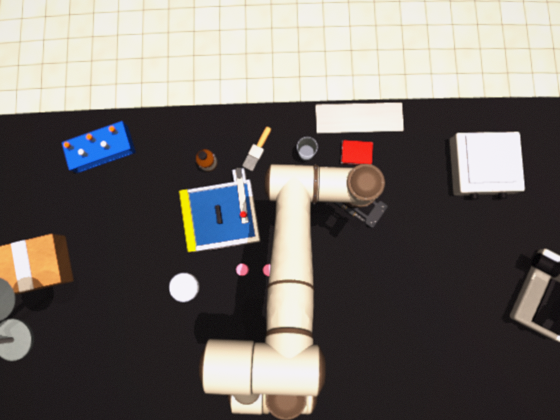

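The retaining arm is home at about 1.89 rad in the top view. The panel is flat, the bystanders are unmoved and the robot is clear, so I'm handing in.

```bash
python3 -c "
from h import *
print(ticket.finish_job())"
```

```text
the job is handed in; nothing more can be done
None
```

The job is done and handed in at about 48 s of the 210 s allowed. No verdict was reported.

**What I did**
- I swung the retaining arm clear, from about 1.12 rad to about 0.05 rad.
- I placed all five green jars upright on the blue spots and left the two pink ones alone.
- I hooked the panel under the lip at about 0.15 rad tilt, with the hook edge at chamber y 103 mm and z 72 mm. I then lowered it flat and let go only once it rested on the ledge.
- I pushed the knob round until the arm snapped home.

**Last checks**
- **Jars:** all five stood upright in both views before the panel went on. They cannot be seen under it now.
- **Panel:** it looks flat inside the rims in both views. From the gripper pose just before release, both edges were at about z 70 mm, the hook at about 103.5 mm and x within 0.3 mm.
- **Retaining arm:** the top view reads 1.893 rad. The side view reads 1.939 rad, which is past the 1.9 stop, so I take that as measurement error from a small patch of pixels. Both are above 1.82.
- **Bystanders and robot:** the amber bottle, brush, beaker, red box and dishes look unmoved in the last picture. The dropper was hidden behind the arm in it, so I did not check it at the end. The robot stands clear of everything.

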